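# Stand the slim remote in its clamp dock

## Robot

A 6-joint arm with a two-finger parallel gripper is mounted at the origin on the work surface. World frame = base frame: x ahead of the robot, y to its left, z up, the work surface at z = 0. Lengths are in m, angles in degrees, forces in N, time in s.
With the tool pointing down it reaches from about 0.4 to 0.825 m from the base axis. Payload 7 kg.
Tool frame: the origin (TCP) lies midway between the tips of the shut fingers; the grasp point (between the pads) lies 19 mm behind it; x points along the fingers, z is the direction in which the jaws open and shut, and the axes are right-handed (so a half turn about x gives the same grasp; the last joint's range is limited). The gripper opens to 88 mm and grips with 3 to 60 N. Pads are 19 mm wide; open, the fingers measure 130 mm over their backs; the gripper's body (78 mm by 193 mm) begins 47 mm behind the grasp point.
Start: joints at [-52.535, 20.546, 0.682, 0, -70.136, -16.507], TCP at [0.241, -0.63, 0.199] pointing down, gripper open.
Joint ranges: [-176.03, 176.03], [-82.01, 121.73], [-58.28, 71.71], [-173.87, 95.51], [-174.79, -0.11], [-173.66, 173.66]. Speed limits (degrees/s): [136.94, 136.94, 172.46, 180, 180, 180].

## Interface

Orientations are given as [roll, pitch, yaw] about the fixed x, y, z axes, in that order (R = Rz(yaw) Ry(pitch) Rx(roll)).
In Python, from plant import get_state, capture, close_job gives the robot as it stands.
- The arm moves only by the tool play_rows, never from a script. Its argument "series" is one flat list of numbers, 4 for each row, row after row: the shift along the tool's x, y, z in m, then the turn about the tool's x in rad. In form: [tx, ty, tz, spin, tx, ty, tz, spin, ...]. A call has exactly 5 rows; each row shifts and turns the commanded pose from where the row before left it, along the tool's axes as they then stand; what a row does not reach is not made up. A row lasts 1/12 s, in which the tool goes at most 41.7 mm and 7.16 degrees, less where a joint would pass 70% of its speed; a pose out of reach is approached as far as the arm can. A call is refused whole if a number of a shift passes 0.0417 or a number of a turn 0.125, either way. A call with a gripper value outside its range is refused whole. "jaw" is the opening in per cent of the stroke, from 0 (shut) to 100 (fully open), set as the call begins (left out, the last holds). The fingers move at their own pace and stop on an object; "squeeze" is the grip in N (left out, the last holds). Time passes only in rows, so rows that do not move let the fingers close, or fill a call up. It gives the time, the measured TCP pose, the force and the opening at its end, in the units of the state.
- get_state(): the state, without advancing time (a new reading comes with each control period).
- capture(name): name is "side" or "top"; returns a dict with "img" (384x512x3 uint8, blue, green, red), "K" (3x3 intrinsics, pixels), "world_from_camera" (4x4, takes a point from camera to world coordinates). Camera axes: x right, y down, z forward; pixel columns grow to the right and rows downward; lengths in m; the calibration is good to about 2 mm. A picture is of the moment at which its call begins. There is no depth.
- close_job(): hands the job in, once; it reports no verdict.
The state is a dict: "time_s": time; "joints": joint angles; "qd": joint speeds; "joint_torque": joint torques, N m; "tcp_pos": TCP position; "eef_rot": TCP orientation; "contact_force": force on the tool from outside, world axes, zero at the start; "moment": the same for the moment, N m; "gripper_width": finger opening in m.
Only numpy, scipy, OpenCV 4.12 (cv2) and the standard library are available. Lean on these libraries where they do the work, as an engineer would, in place of code of your own. Each camera call takes 0.05 s, during which the arm holds its last target.

## Task

Put the slim aluminium remote away in the clamp dock: slide the dock's jaw open, take the remote from its sloping cradle and set it down gently in the slot, upright on its foot, then slide the jaw up against it so that it is held upright against the back wall, and let go. Leave the handheld console and the other things where they are.

Things in the scene. Friction and masses are not known exactly. Their poses are not given: they have to be found in the camera images.
- remote: Slim aluminium bar: 42 mm wide (y), 16 thick (x), 170 long (z), 0.13 to 0.21 kg. Origin: centre of its foot face; z runs from foot to top end, x is normal to the button face. It starts leaning in its cradle, foot down, z tilted 30 degrees, top towards the cradle's -x. Its upper 85 mm are free: grip it there across the width; it lifts out along its z. Either face may be forward in the dock.
- cradle: White sloping cradle of the remote, fixed, base 150 x 72 x 12 mm, origin at the centre of its underside, z up. The remote's foot centre rests at (45, 0, 30) mm in this frame; a 28 mm wide back rest supports the lower 80 mm of the remote; a lip 12 mm high stands in front of the foot.
- dock: Grey clamp dock, fixed; origin on the underside, z up; x: closing direction of the jaw, roughly away from the robot. Base x -107 to 83, y -50 to 50, 12 mm high; its top is the slot floor. Back wall: inner face at x = 60, top at 72 mm. Cheeks: inner faces at y = -24, 24, x 25 to 61, top at 58. Fourth side: jaw plate, 40 wide, top at 62. The remote stands with width along y, thickness along x.
- dock_slot (a point): Point on the slot floor (12 mm above the dock's underside, at x = 52, y = 0 mm in the dock) where the centre of the remote's foot is when it is held against the back wall; axes as the dock's.
- jaw (a joint): Sliding jaw of the dock, in m: 0 = fully open (32 mm between jaw plate and back wall), grows as the jaw closes along the dock's x; gap = 32 mm minus this value, so 0.016 is closed on the remote; stop at 0.028. It starts nearly shut (0.021 to 0.027). About 3 N moves it, it has no spring and stays where it is left.
- jaw_tab (a point): Centre of the top edge, 76 mm above the table, of the upright tab that moves the jaw: 12 mm thick along the dock's x, 40 wide along y, free for its upper 52 mm (a flat runner, top at 24 mm, joins it to the jaw plate). Its centre is 96 mm to the -x side of the jaw plate's clamping face. Pinch it across its thickness from above, or push it.
- console: Yellow handheld console, 80 wide x 20 thick x 130 mm long, leaning in a like but wider white cradle: a bystander. Origin at its foot.
- console_cradle: White sloping cradle of the console, fixed, base 150 x 110 x 12 mm, origin at the centre of its underside; with the console it is 150 mm high.
- cup: White ceramic mug, 76 mm across, 90 mm high: a bystander, origin under its centre.
- case: Black flat game case 170 x 120 x 15 mm lying down: a bystander, origin under its centre.
- cartridge: Grey game cartridge 62 x 60 x 11 mm lying down: a bystander, origin under its centre.
- torch: Black pocket torch lying down, 105 mm long, 34 mm across: a bystander, origin under its centre.

How it is judged:
By the outcome, as a careful person would: the job done as asked, in the order asked, and still so for the second after the job is handed in, with the robot touching nothing.
It also fails if it takes over 72 s, if anything falls off the work surface, if the arm or the gripper's body presses on something with over 40 N, if the wrist force passes 120 N, or if a joint passes its speed limit or range.

## Working session

There is one attempt and no reset: what is moved stays moved. The work goes in short steps, Python scripts to look and compute and a tool call to move; the robot and the scene stay as the last step left them, time stands still between calls to the robot, and variables do not carry over. Pictures are saved under pics/ and viewed, and the job is handed in when it is done.

Besides the shell and the picture viewer there is one more tool, called as name(argument=value, ...) on one line, values as JSON. play_rows: Moves the arm, as the interface text tells. Its arguments: {"type":"object","properties":{"series":{"type":"array","items":{"type":"number"}},"jaw":{"type":"number"},"squeeze":{"type":"number"}},"required":["series"]}

```bash
ls; mkdir -p pics; python3 - <<'E'
from plant import get_state, capture
import cv2, numpy as np
s=get_state(); print(s)
for n in("side","top"):
    c=capture(n); cv2.imwrite(f"pics/{n}0.png",c["img"]); print(n,c["K"].tolist(),np.round(c["world_from_camera"],4).tolist())
E
```

```text
pics
{'time_s': 0.0, 'joints': array([-5.25348183e+01,  2.05913449e+01,  6.33605229e-01, -1.84552758e-02,
       -7.01350670e+01, -1.65076494e+01]), 'qd': array([ 0.03391342,  0.0398344 ,  0.03336757, -0.09418503, -0.00185233,
       -0.03713835]), 'joint_torque': array([-3.81296617e-03, -5.82713270e+01,  2.93045175e+01,  6.99667767e+00,
        6.91859706e-03, -1.54348954e-04]), 'tcp_pos': array([ 0.24121314, -0.62986463,  0.19802769]), 'eef_rot': array([  5.92049158,  89.90558511, 116.87173867]), 'contact_force': array([-0.29810148,  0.32627339,  0.19877859]), 'moment': array([0.05344804, 0.0214377 , 0.0126549 ]), 'gripper_width': 0.08771539683187698}
side [[466.8004998001823, 0.0, 254.67114315380465], [0.0, 466.8004998001823, 195.45570046497792], [0.0, 0.0, 1.0]] [[-0.7942, -0.4366, 0.4226, 0.1494], [-0.6076, 0.5661, -0.557, 0.5551], [0.0039, -0.6992, -0.7149, 0.7842], [0.0, 0.0, 0.0, 1.0]]
top [[430.2038471642573, 0.0, 258.7596168814765], [0.0, 430.2038471642573, 184.6151608997894], [0.0, 0.0, 1.0]] [[-0.0257, -0.9828, 0.183, 0.3703], [-0.9995, 0.022, -0.022, 0.0165], [0.0176, -0.1835, -0.9829, 1.0183], [0.0, 0.0, 0.0, 1.0]]
```

View pics/side0.png

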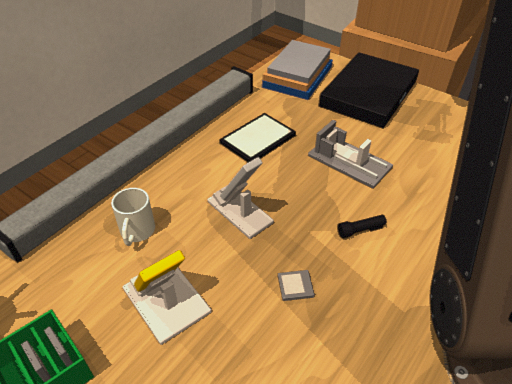

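View pics/top0.png

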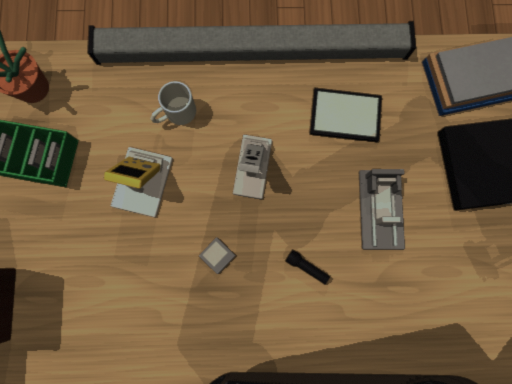

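```bash
cat > h.py <<'E'
import numpy as np, cv2
from plant import get_state, capture
from scipy.spatial.transform import Rotation as Rn
def ray(c,u,v):
    T=c["world_from_camera"]; d=np.linalg.inv(c["K"])@[u,v,1.]
    return T[:3,3], T[:3,:3]@d
def onz(c,u,v,z):
    o,d=ray(c,u,v); return o+d*(z-o[2])/d[2]
def proj(c,p):
    T=c["world_from_camera"]; q=T[:3,:3].T@(np.asarray(p,float)-T[:3,3]); q=c["K"]@q; return q[:2]/q[2]
def tri(c1,a,c2,b):
    o1,d1=ray(c1,*a);o2,d2=ray(c2,*b)
    A=np.stack([d1,-d2],1); t=np.linalg.lstsq(A,o2-o1,rcond=None)[0]
    p,q=o1+t[0]*d1,o2+t[1]*d2; return (p+q)/2,np.linalg.norm(p-q)
E
python3 - <<'E'
import cv2
t=cv2.imread("pics/top0.png"); s=cv2.imread("pics/side0.png")
def crop(i,x0,y0,w,h,k,n):
    o=cv2.resize(i[y0:y0+h,x0:x0+w],None,fx=k,fy=k,interpolation=cv2.INTER_CUBIC)
    for a in range(0,w,10): cv2.putText(o,str(x0+a),(a*k,8),0,.3,(0,0,255),1); cv2.line(o,(a*k,0),(a*k,h*k),(0,0,255) ,1) if 0 else None
    for a in range(0,h,10): cv2.putText(o,str(y0+a),(0,a*k+4),0,.3,(0,0,255),1)
    cv2.imwrite(n,o)
crop(t,225,125,60,80,7,"pics/tc.png"); crop(t,350,160,65,95,6,"pics/td.png")
crop(s,195,150,90,90,6,"pics/sc.png"); crop(s,300,110,100,80,6,"pics/sd.png")
E
```

```text
(no output)
```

View pics/tc.png

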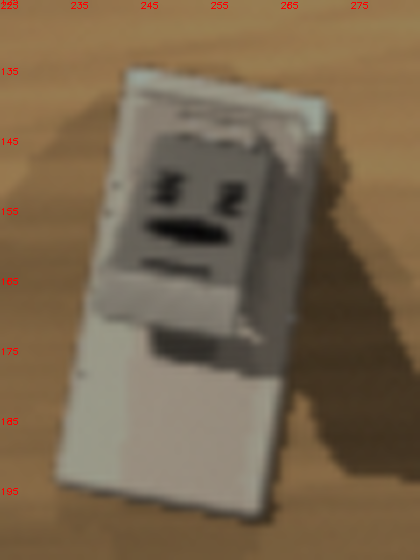

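View pics/td.png

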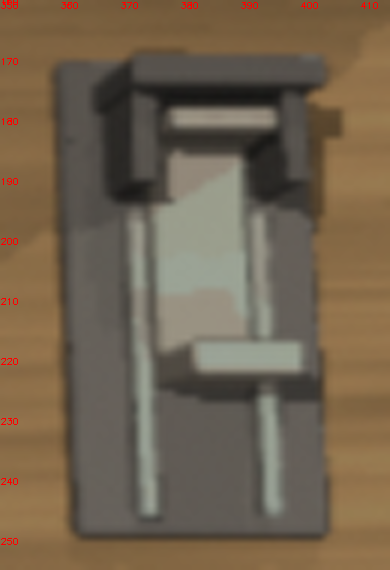

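View pics/sc.png

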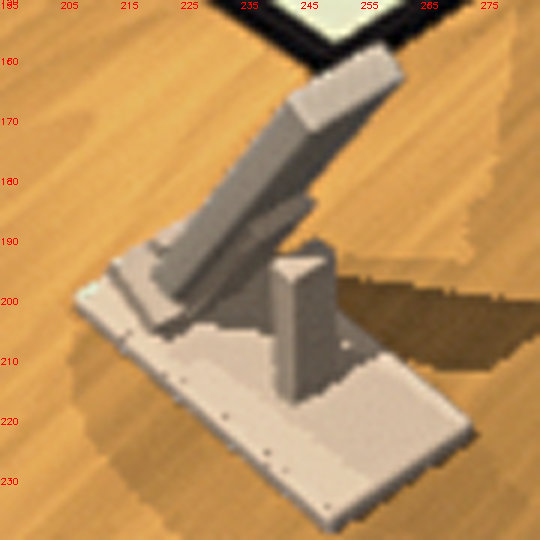

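View pics/sd.png

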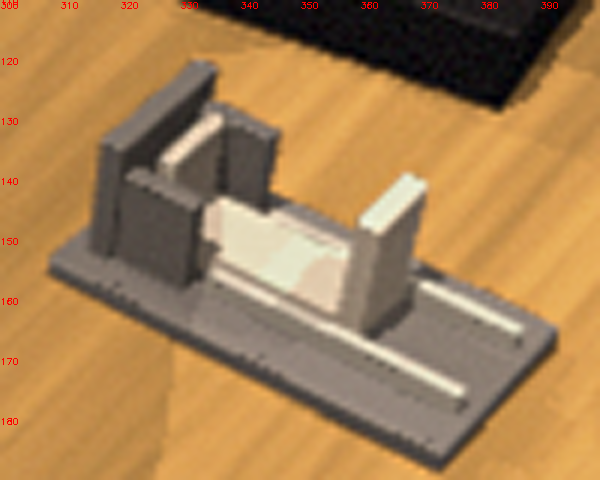

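```bash
python3 - <<'E'
from h import *
t=capture("top"); s=capture("side")
z=.012
def pr(n,L,c,z): 
    P=[onz(c,u,v,z)[:2] for u,v in L]; print(n,np.round(P,4).tolist()); return np.array(P)
A=pr("cr top",[(243.5,135.3),(271.7,139.5),(263,198.5),(233.3,194)],t,z)
print(A.mean(0),np.degrees(np.arctan2(*(A[0]+A[1]-A[2]-A[3])[::-1])), np.linalg.norm(A-np.roll(A,1,0),axis=1))
B=pr("cr side L,B,R",[(208,199.3),(249.5,237),(273,220)],s,z)
print((B[0]+B[2])/2)
D=pr("dock top",[(359.5,170),(404,249),(362.5,249)],t,z)
print((D[0]+D[1])/2, np.degrees(np.arctan2(*(D[0]-D[2])[::-1])),np.linalg.norm(D-np.roll(D,1,0),axis=1))
E_=pr("dock side",[(309,153.5),(374,186.5),(392,165.3)],s,z)
print((E_[0]+E_[2])/2,np.linalg.norm(E_-np.roll(E_,1,0),axis=1),np.degrees(np.arctan2(*(E_[0]-E_[1])[::-1])))
# jaw tab top z=.076
T=pr("tab top",[(382,216.5),(399.5,217),(399.5,222.5),(382,222)],t,.076);print(T.mean(0))
S=pr("tab side",[(360.3,147),(368.5,139),(371.3,140.5),(363,149.5)],s,.076);print(S.mean(0))
W=pr("wall top",[(371,169.5),(403,169.5),(403,174.5),(371,174)],t,.072)
J=pr("jaw top",[(376,178),(394,178),(394,181.3),(376,181.3)],t,.062);print(J.mean(0))
# remote top end
for n,a,b in[("TL?",(240,164),(243.5,167)),("TR",(261,168),(259,156))]:
    pass
a=[(240.5,163.5),(260,166.5),(259,172.5),(239,170)]
print("remote top corners top-img at z=.17", pr("r",a,t,.17))
E
```

```text
cr top [[0.6804, 0.0279], [0.6684, -0.0403], [0.524, -0.0152], [0.5364, 0.0548]]
[0.60230079 0.00682833] -10.225883531768316 [0.14645506 0.06928588 0.1465284  0.07111765]
cr side L,B,R [[0.6832, 0.0286], [0.5395, 0.0584], [0.528, -0.0112]]
[0.60560874 0.00870914]
dock top [[0.588, -0.2492], [0.3976, -0.3403], [0.4, -0.2433]]
[ 0.49279743 -0.29476222] -1.8086800326335533 [0.18804646 0.21105801 0.0970718 ]
dock side [[0.5872, -0.2491], [0.4007, -0.2422], [0.4002, -0.337]]
[ 0.49371629 -0.29305027] [0.20657179 0.18662325 0.09480621] -2.142177957872882
tab top [[0.468, -0.275], [0.466, -0.3138], [0.4538, -0.3127], [0.4559, -0.274]]
[ 0.46092757 -0.29388109]
tab side [[0.4676, -0.2766], [0.4664, -0.3155], [0.4584, -0.3144], [0.4582, -0.2723]]
[ 0.46265982 -0.29470634]
wall top [[0.5756, -0.2596], [0.574, -0.3324], [0.5625, -0.3314], [0.5652, -0.2588]]
jaw top [[0.5577, -0.2725], [0.5568, -0.3137], [0.5491, -0.3131], [0.5501, -0.2719]]
[ 0.55342183 -0.29280921]
r [[0.5725, 0.0334], [0.5654, -0.0059], [0.5531, -0.0036], [0.5591, 0.0366]]
remote top corners top-img at z=.17 [[ 0.57250931  0.0333522 ]
 [ 0.56543568 -0.00593701]
 [ 0.55307575 -0.00359532]
 [ 0.55911362  0.03661631]]
```

```bash
cat >> h.py <<'E'
DY=-1.9
def dockpt(x,y,z):
    a=np.radians(DY); return np.array([.5053+x*np.cos(a)-y*np.sin(a), -.2942+x*np.sin(a)+y*np.cos(a), z])
def plan(target,yawz,s=None):
    """target TCP; yawz: world heading (deg) of tool z (mod 180)"""
    s=s or get_state(); R=Rn.from_euler('xyz',s["eef_rot"],degrees=True).as_matrix()
    x,y,z=R.T; cur=np.degrees(np.arctan2(z[1],z[0])); 
    d=(yawz-cur+90)%180-90   # world yaw change; tool x down => spin=-d
    sp=-np.radians(d); Rn2=R@Rn.from_rotvec([sp,0,0]).as_matrix()
    dl=np.asarray(target)-s["tcp_pos"]
    print("t",round(s["time_s"],2),"tcp",np.round(s["tcp_pos"],4),"toolx",np.round(x,3),"zhead",round(cur,2),"j",np.round(s["joints"],1),"F",np.round(s["contact_force"],1),"w",round(s["gripper_width"],4))
    print(" spin",round(sp,4),"then tool shift",np.round(Rn2.T@dl,4)," now-frame",np.round(R.T@dl,4))
E
python3 - <<'E'
from h import *
plan(dockpt(-0.02,0,.199),88.1)
E
```

```text
t 0.2 tcp [ 0.2413 -0.63    0.1984] toolx [-0.     0.001 -1.   ] zhead 110.96 j [-52.5  20.6   0.7  -0.  -70.1 -16.5] F [-0.2  0.1 -0.6] w 0.0876
 spin 0.3989 then tool shift [-0.0004 -0.2327  0.3444]  now-frame [-0.0004 -0.3482  0.227 ]
```

play_rows(series=[0, 0, 0, 0.08, 0, 0, 0, 0.08, 0, 0, 0, 0.08, 0, 0, 0, 0.08, 0, 0, 0, 0.08], jaw=0, squeeze=20)

```text
time_s: 0.62
tcp_pos: [0.2413, -0.6302, 0.1987]
eef_rot: [29.0, 90.0, 116.8]
contact_force: [0.2, -0.3, -0.2]
gripper_width: 0.0598
```

play_rows(series=[0, -0.0155, 0.023, 0, 0, -0.0155, 0.023, 0, 0, -0.0155, 0.023, 0, 0, -0.0155, 0.023, 0, 0, -0.0155, 0.023, 0])

```text
time_s: 1.03
tcp_pos: [0.3232, -0.5169, 0.1987]
eef_rot: [36.0, 90.0, 124.0]
contact_force: [0.4, -0.2, 0.1]
gripper_width: 0.0268
```

play_rows(series=[0, -0.0155, 0.023, 0, 0, -0.0155, 0.023, 0, 0, -0.0155, 0.023, 0, 0, -0.0155, 0.023, 0, 0, -0.0155, 0.023, 0])

```text
time_s: 1.45
tcp_pos: [0.4047, -0.4045, 0.1989]
eef_rot: [8.7, 90.0, 96.8]
contact_force: [0.7, 0.2, 0.2]
gripper_width: 0.0008
```

play_rows(series=[0, -0.0155, 0.023, 0, 0, -0.0155, 0.023, 0, 0, -0.0155, 0.023, 0, 0, -0.0155, 0.023, 0, 0, -0.0155, 0.023, 0])

```text
time_s: 1.87
tcp_pos: [0.4861, -0.2922, 0.199]
eef_rot: [-65.4, 90.0, 22.7]
contact_force: [0.8, -0.2, 0.2]
gripper_width: 0.0008
```

```bash
python3 - <<'E'
from h import *
plan(dockpt(-0.018,0,.042),88.1)
for n in("side","top"): cv2.imwrite(f"pics/{n}1.png",capture(n)["img"])
E
```

```text
t 1.87 tcp [ 0.4861 -0.2922  0.199 ] toolx [ 0.  0. -1.] zhead 88.04 j [-11.2  10.4 -13.2  -0.  -66.4 -80.7] F [ 0.8 -0.2  0.2] w 0.0008
 spin -0.001 then tool shift [ 0.157  -0.0012 -0.0013]  now-frame [ 0.157  -0.0012 -0.0013]
```

View pics/side1.png

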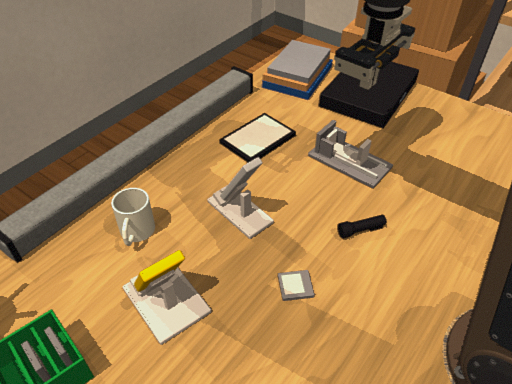

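```bash
python3 - <<'E'
from h import *
c=capture("side"); s=get_state(); print(proj(c,s["tcp_pos"]))
c=capture("top"); print(proj(c,s["tcp_pos"]))
E
```

```text
[365.25834683  97.18349572]
[408.94338677 199.77406767]
```

View pics/top1.png

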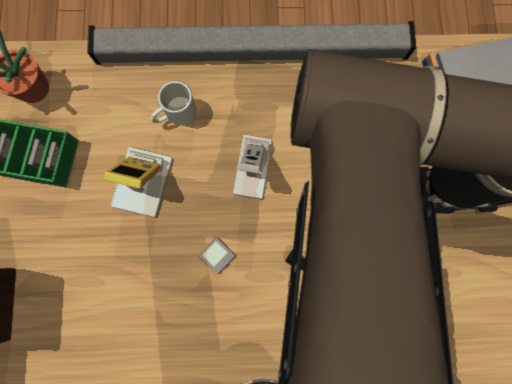

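```bash
python3 - <<'E'
import cv2
i=cv2.imread("pics/side1.png")[0:190,300:420]
cv2.imwrite("pics/s1z.png",cv2.resize(i,None,fx=3,fy=3,interpolation=2))
E
```

```text
(no output)
```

View pics/s1z.png

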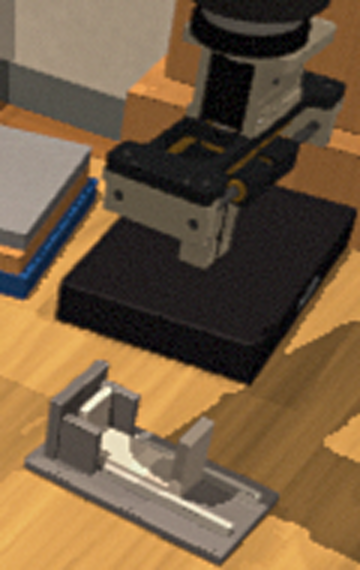

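play_rows(series=[0.018, -0.001, -0.001, 0, 0.018, 0, 0, 0, 0.018, 0, 0, 0, 0.018, 0, 0, 0, 0.018, 0, 0, 0])

```text
time_s: 2.48
tcp_pos: [0.4858, -0.2954, 0.1082]
eef_rot: [-117.9, 90.0, -30.0]
contact_force: [0.2, -0.1, -0.0]
gripper_width: 0.0003
```

```bash
python3 - <<'E'
from h import *
plan(dockpt(-0.018,0,.042),88.1)
c=capture("side"); print(proj(c,get_state()["tcp_pos"]))
i=c["img"][50:200,290:410]
cv2.imwrite("pics/s2z.png",cv2.resize(i,None,fx=4,fy=4,interpolation=2))
E
```

```text
t 2.48 tcp [ 0.4858 -0.2954  0.1082] toolx [ 0. -0. -1.] zhead 87.97 j [-11.6  15.  -20.    0.  -55.  -80.4] F [ 0.2 -0.1 -0. ] w 0.0003
 spin -0.0023 then tool shift [ 0.0662 -0.0014  0.0018]  now-frame [ 0.0662 -0.0014  0.0018]
[359.8686102  131.16209307]
```

View pics/s2z.png

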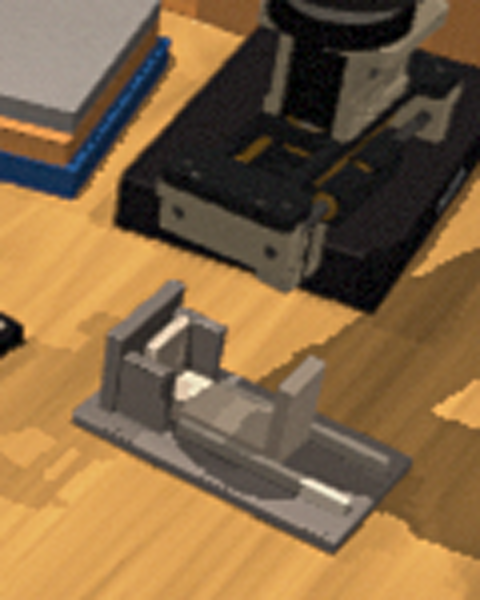

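play_rows(series=[0.015, -0.001, 0.001, 0, 0.015, 0, 0.001, 0, 0.015, 0, 0, 0, 0.015, 0, 0, 0, 0.012, 0, 0, 0])

```text
time_s: 2.95
tcp_pos: [0.4869, -0.2932, 0.0364]
eef_rot: [82.1, 90.0, 170.1]
contact_force: [0.3, 0.8, 0.3]
gripper_width: 0.0003
```

```bash
python3 - <<'E'
from h import *
plan(dockpt(-0.068,0,.034),88.1)
c=capture("side"); print(proj(c,get_state()["tcp_pos"]))
i=c["img"][50:200,290:410]
cv2.imwrite("pics/s3z.png",cv2.resize(i,None,fx=4,fy=4,interpolation=2))
E
```

```text
t 2.95 tcp [ 0.4869 -0.2932  0.0364] toolx [-0.001  0.    -1.   ] zhead 87.98 j [-11.3  19.7 -24.5   0.  -45.8 -80.7] F [0.3 0.8 0.3] w 0.0003
 spin -0.0021 then tool shift [ 0.0025  0.0496 -0.0004]  now-frame [ 0.0025  0.0496 -0.0005]
[354.15469531 153.89613578]
```

View pics/s3z.png

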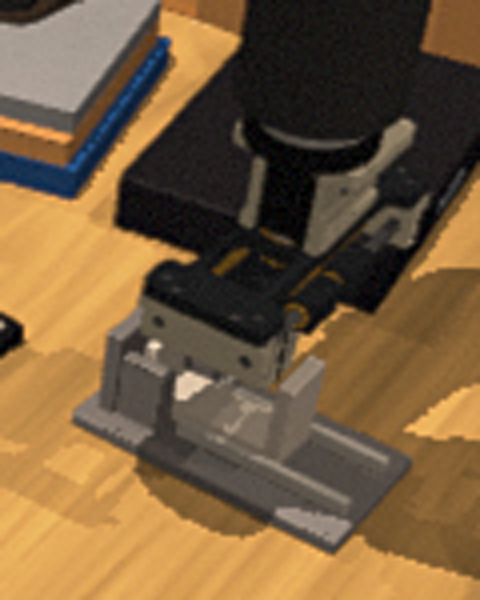

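play_rows(series=[0, 0.003, 0, 0, 0, 0.003, 0, 0, 0, 0.003, 0, 0, 0, 0.003, 0, 0, 0, 0.003, 0, 0])

```text
time_s: 3.42
tcp_pos: [0.4739, -0.2926, 0.0382]
eef_rot: [-106.1, 89.8, -18.0]
contact_force: [3.6, -2.8, -0.2]
gripper_width: 0.0004
```

play_rows(series=[0, 0.003, 0, 0, 0, 0.003, 0, 0, 0, 0.003, 0, 0, 0, 0.003, 0, 0, 0, 0.002, 0, 0])

```text
time_s: 3.83
tcp_pos: [0.4585, -0.2915, 0.0373]
eef_rot: [-100.4, 90.0, -12.4]
contact_force: [3.4, -0.8, 2.1]
gripper_width: 0.0003
```

```bash
python3 - <<'E'
from h import *
plan(dockpt(-0.0525,0,.036),88.1)
c=capture("side"); 
i=c["img"][50:200,290:410]
cv2.imwrite("pics/s4z.png",cv2.resize(i,None,fx=4,fy=4,interpolation=2))
E
```

```text
t 3.83 tcp [ 0.4585 -0.2915  0.0373] toolx [ 0.001 -0.    -1.   ] zhead 88.04 j [-11.8  17.6 -27.7   0.  -44.7 -80.2] F [ 3.4 -0.8  2.1] w 0.0003
 spin -0.001 then tool shift [ 0.0013  0.0056 -0.0011]  now-frame [ 0.0013  0.0056 -0.0011]
```

View pics/s4z.png

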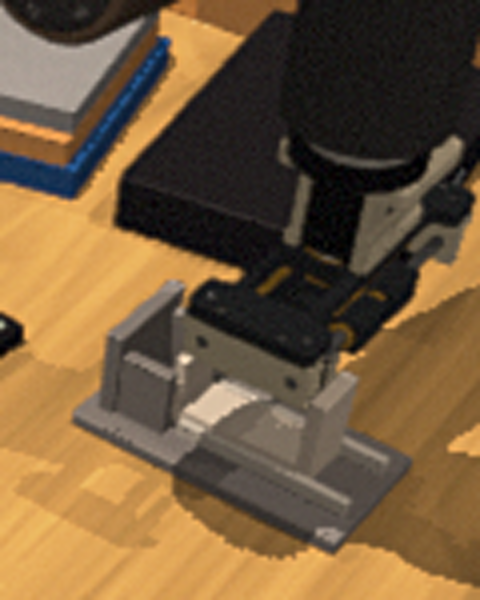

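Jaw is sliding open with about 3.5 N. Continue to near the stop.

play_rows(series=[0, 0.002, 0, 0, 0, 0.002, 0, 0, 0, 0.001, 0, 0, 0, 0, 0, 0, 0, 0, 0, 0])

```text
time_s: 4.3
tcp_pos: [0.4555, -0.2914, 0.0371]
eef_rot: [-95.6, 89.8, -7.6]
contact_force: [7.8, -1.0, -1.9]
gripper_width: 0.0007
```

play_rows(series=[0, 0.001, 0, 0, 0, 0, 0, 0, 0, 0, 0, 0, 0, 0, 0, 0, 0, 0, 0, 0])

```text
time_s: 4.72
tcp_pos: [0.4555, -0.2914, 0.0371]
eef_rot: [-96.2, 89.7, -8.2]
contact_force: [10.8, -0.6, -4.0]
gripper_width: 0.0005
```

play_rows(series=[0, -0.006, 0, 0, 0, -0.004, 0, 0, -0.03, 0, 0, 0, -0.04, 0, 0, 0, -0.04, 0, 0, 0])

```text
time_s: 5.13
tcp_pos: [0.4601, -0.2911, 0.1465]
eef_rot: [76.8, 89.6, 164.8]
contact_force: [1.4, -0.3, 0.2]
gripper_width: 0.0004
```

```bash
cat >> h.py <<'E'
CY=-10.4
FOOT=np.array([.6483,0,.030])
RZ=np.array([-.5*np.cos(np.radians(CY)),-.5*np.sin(np.radians(CY)),np.cos(np.radians(30))])
E
python3 - <<'E'
from h import *
g=FOOT+.14*RZ; print(g)
plan(g+[0,0,.08-.019+.05],CY+90)
E
```

```text
[0.57945    0.01263634 0.15124356]
t 5.13 tcp [ 0.4601 -0.2911  0.1465] toolx [-0.006  0.002 -1.   ] zhead 88.02 j [-11.7  10.9 -19.9  -0.  -59.6 -80.3] F [ 1.4 -0.3  0.2] w 0.0004
 spin 0.1469 then tool shift [-0.116  -0.0618  0.3203]  now-frame [-0.116  -0.108   0.3078]
```

play_rows(series=[-0.025, 0, 0, 0.03, -0.025, 0, 0, 0.03, -0.025, 0, 0, 0.03, -0.025, 0, 0, 0.03, -0.016, 0, 0, 0.027], jaw=100)

```text
time_s: 5.55
tcp_pos: [0.4618, -0.2917, 0.2649]
eef_rot: [101.2, 90.0, -179.3]
contact_force: [0.9, -0.3, 0.3]
gripper_width: 0.028
```

play_rows(series=[0, -0.0062, 0.032, 0, 0, -0.0062, 0.032, 0, 0, -0.0062, 0.032, 0, 0, -0.0062, 0.032, 0, 0, -0.0062, 0.032, 0])

```text
time_s: 5.97
tcp_pos: [0.5208, -0.1386, 0.2621]
eef_rot: [97.4, 89.8, 177.0]
contact_force: [0.5, 0.0, -0.4]
gripper_width: 0.0616
```

play_rows(series=[0, -0.0062, 0.032, 0, 0, -0.0062, 0.032, 0, 0, -0.0062, 0.032, 0, 0, -0.0062, 0.032, 0, 0, -0.0062, 0.032, 0])

```text
time_s: 6.38
tcp_pos: [0.5802, 0.0131, 0.262]
eef_rot: [113.0, 89.8, -167.4]
contact_force: [0.6, -0.5, 0.7]
gripper_width: 0.0871
```

```bash
python3 - <<'E'
from h import *
g=FOOT+.14*RZ
plan(g-[0,0,.019],CY+90)
for n in("side","top"):
    c=capture(n); cv2.imwrite(f"pics/{n}5.png",c["img"])
    if n=="top":
        i=c["img"][160:260,345:415]; cv2.imwrite("pics/td5.png",cv2.resize(i,None,fx=6,fy=6,interpolation=2))
    else:
        i=c["img"][0:240,180:400]; cv2.imwrite("pics/s5z.png",cv2.resize(i,None,fx=3,fy=3,interpolation=2)[:,:660])
E
```

```text
t 6.38 tcp [0.5802 0.0131 0.262 ] toolx [-0.003 -0.001 -1.   ] zhead 79.6 j [  20.6    9.8   -5.7   -0.   -74.7 -121. ] F [ 0.6 -0.5  0.7] w 0.0871
 spin 0.0001 then tool shift [ 0.1298  0.0002 -0.0004]  now-frame [ 0.1298  0.0002 -0.0004]
```

View pics/td5.png

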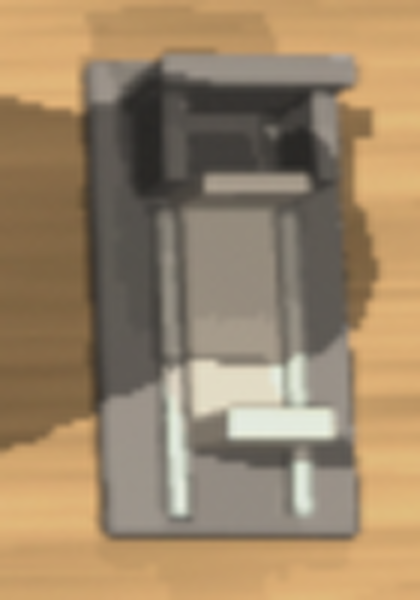

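View pics/side5.png

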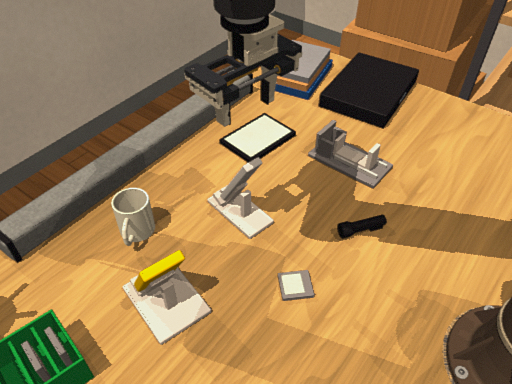

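```bash
python3 - <<'E'
from h import *
c=capture("top")
a=np.radians(DY);d=np.array([np.cos(a),np.sin(a)]);n=np.array([-d[1],d[0]])
def D(p): q=p[:2]-np.array([.5053,-.2942]); return np.round([q@d*1e3,q@n*1e3],1)
k=lambda u,v:(u/6+345-.4,v/6+160-.4)
for nm,u,v,z in[("tab",283,423,.076),("jaw",256,183,.062),("jaw front edge",256,175,.062),("wall L",165,84,.072),("wall R",355,84,.072),("rear R",355,57,.072),("rear L",165,57,.072),("cheekL inner front",185,185,.058),("cheekR inner front",310,180,.058),("baseFR",357,535,.012),("baseFL",103,533,.012),("baseBL",88,64,.012)]:
    p=onz(c,*k(u,v),z); print(nm,np.round(p[:2],4),D(p))
s=get_state(); c2=capture("side"); print(proj(c2,s["tcp_pos"]),proj(c2,s["tcp_pos"]+[0,.044,0]),proj(c2,s["tcp_pos"]-[0,.044,0]))
E
```

```text
tab [ 0.4376 -0.2942] [-67.7  -2.2]
jaw [ 0.5292 -0.296 ] [23.9 -1. ]
jaw front edge [ 0.5322 -0.2963] [27.  -1.2]
wall L [ 0.5661 -0.2614] [59.6 34.8]
wall R [ 0.5645 -0.3334] [ 60.5 -37.2]
rear R [ 0.5749 -0.3343] [ 70.9 -37.7]
rear L [ 0.5765 -0.2622] [70.1 34.4]
cheekL inner front [ 0.5297 -0.2702] [23.6 24.8]
cheekR inner front [ 0.5305 -0.3181] [ 26. -23.]
baseFR [ 0.3981 -0.3406] [-105.6  -49.9]
baseFL [ 0.4014 -0.2417] [-105.6   49.1]
baseBL [ 0.5873 -0.2486] [80.5 48.3]
[246.30883845 125.15253599] [231.08477973 137.03994589] [260.68702679 113.92560751]
```

```bash
python3 - <<'E'
import cv2
i=cv2.imread("pics/side5.png")[0:150,170:320]
cv2.imwrite("pics/s5g.png",cv2.resize(i,None,fx=5,fy=4,interpolation=2)[:600])
E
```

```text
(no output)
```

View pics/s5g.png

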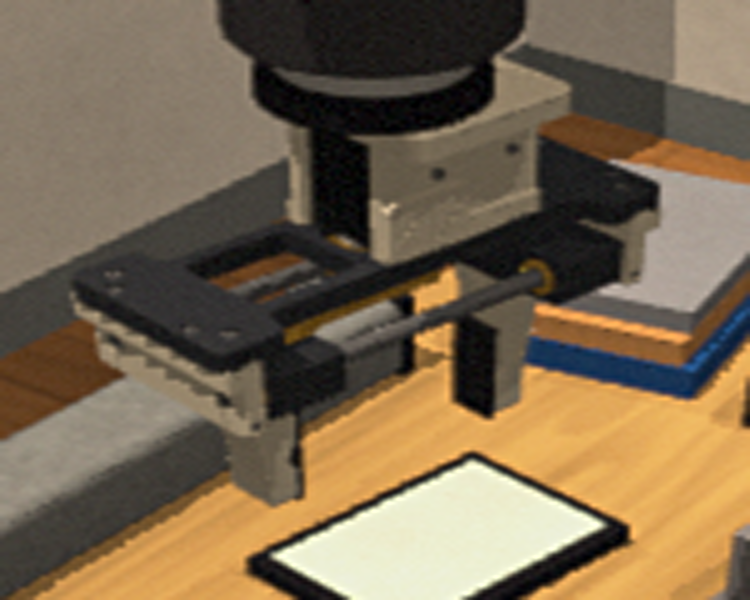

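play_rows(series=[0.02, 0, 0, 0, 0.02, 0, 0, 0, 0.02, 0, 0, 0, 0.02, 0, 0, 0, 0.02, 0, 0, 0])

```text
time_s: 7.0
tcp_pos: [0.58, 0.0105, 0.1619]
eef_rot: [114.3, 89.9, -166.1]
contact_force: [0.2, 0.2, -0.0]
gripper_width: 0.0875
```

```bash
python3 - <<'E'
from h import *
g=FOOT+.14*RZ
plan(g-[0,0,.019],CY+90)
for n in("side",):
    c=capture(n)
    i=c["img"][60:250,170:320]; cv2.imwrite("pics/s6g.png",cv2.resize(i,None,fx=4,fy=3,interpolation=2)); i=c["img"][60:250,170:320]; cv2.imwrite("pics/s6g.png",cv2.resize(i,None,fx=3,fy=3,interpolation=2))
E
```

```text
t 7.0 tcp [0.58   0.0105 0.1619] toolx [-0.001 -0.    -1.   ] zhead 79.53 j [  20.3   13.3  -14.6   -0.   -62.2 -120.8] F [ 0.2  0.2 -0. ] w 0.0875
 spin -0.0012 then tool shift [0.0296 0.0009 0.0021]  now-frame [0.0296 0.0009 0.0021]
```

View pics/s6g.png

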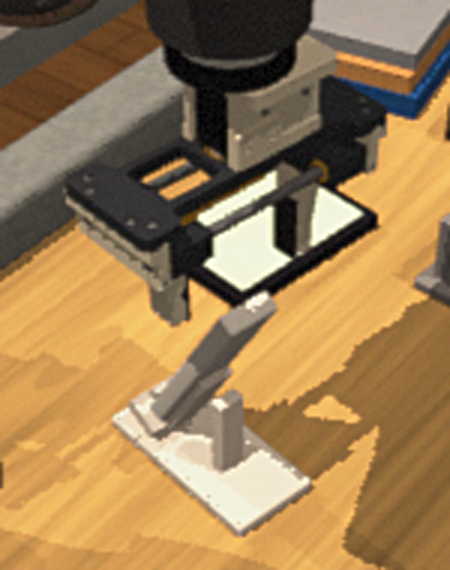

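```bash
python3 - <<'E'
from h import *
c=capture("side")
for z in(.16,.17,.18,.19,.2): 
  print(z,[np.round(proj(c,np.array([.58,.0105,z])+s*.044*np.array([.18,.98,0])),1).tolist() for s in(1,0,-1)])
E
```

```text
0.16 [[231.1, 175.5], [247.9, 165.5], [264.0, 155.8]]
0.17 [[230.9, 171.7], [247.9, 161.7], [264.1, 152.1]]
0.18 [[230.8, 167.9], [247.8, 157.9], [264.1, 148.3]]
0.19 [[230.6, 164.0], [247.8, 154.0], [264.2, 144.4]]
0.2 [[230.4, 160.1], [247.8, 150.1], [264.3, 140.5]]
```

play_rows(series=[0.012, 0.001, 0.001, 0, 0.012, 0.001, 0.001, 0, 0.012, 0.001, 0, 0, 0, 0, 0, 0, 0, 0, 0, 0])

```text
time_s: 7.52
tcp_pos: [0.5785, 0.0137, 0.1277]
eef_rot: [149.4, 90.0, -131.0]
contact_force: [-0.5, -0.1, 1.1]
gripper_width: 0.0875
```

```bash
python3 - <<'E'
from h import *
plan([.578,.0125,.126],CY+90)
for n in("side",):
    c=capture(n)
    i=c["img"][90:250,180:310]; cv2.imwrite("pics/s7g.png",cv2.resize(i,None,fx=4,fy=4,interpolation=2)[:600])
E
```

```text
t 7.52 tcp [0.5785 0.0137 0.1277] toolx [-0.    -0.001 -1.   ] zhead 79.59 j [  20.7   14.8  -17.4    0.   -57.8 -121.1] F [-0.5 -0.1  1.1] w 0.0875
 spin -0.0001 then tool shift [ 0.0017  0.0003 -0.0013]  now-frame [ 0.0017  0.0003 -0.0013]
```

View pics/s7g.png

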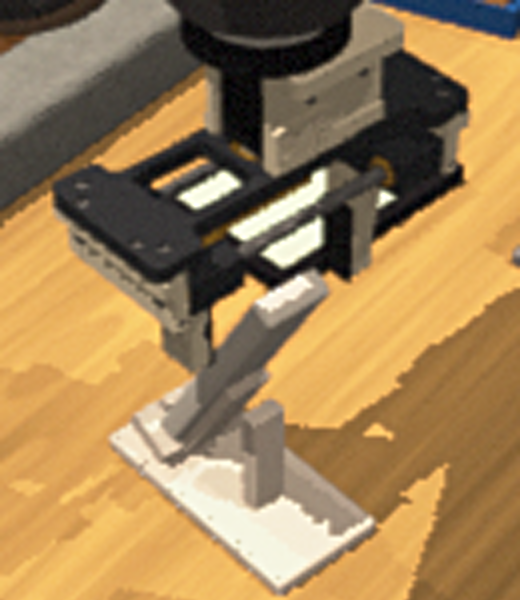

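play_rows(series=[0, 0, 0, 0, 0, 0, 0, 0, 0, 0, 0, 0, 0, 0, 0, 0, 0, 0, 0, 0], jaw=0, squeeze=15)

```text
time_s: 7.98
tcp_pos: [0.5788, 0.0144, 0.1272]
eef_rot: [-62.2, 90.0, 17.5]
contact_force: [-0.2, 0.8, -0.2]
gripper_width: 0.06
```

play_rows(series=[0, 0, 0, 0, 0, 0, 0, 0, 0, 0, 0, 0, 0, 0, 0, 0, 0, 0, 0, 0])

```text
time_s: 8.4
tcp_pos: [0.5786, 0.0143, 0.1269]
eef_rot: [140.6, 90.0, -139.8]
contact_force: [-0.4, -0.8, -0.1]
gripper_width: 0.0421
```

```bash
python3 - <<'E'
from h import *
plan([.578,.0125,.126],CY+90)
for n in("side",):
    c=capture(n)
    i=c["img"][90:250,180:310]; cv2.imwrite("pics/s8g.png",cv2.resize(i,None,fx=4,fy=4,interpolation=2)[:600])
E
```

```text
t 8.4 tcp [0.5786 0.0143 0.1269] toolx [-0. -0. -1.] zhead 79.62 j [  20.8   14.9  -17.4    0.   -57.7 -121.2] F [-0.4 -0.8 -0.1] w 0.0421
 spin 0.0003 then tool shift [ 0.0009  0.0003 -0.0019]  now-frame [ 0.0009  0.0003 -0.0019]
```

View pics/s8g.png

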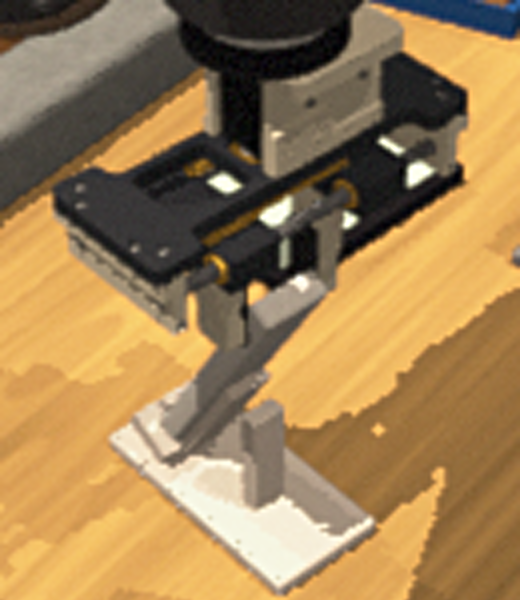

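play_rows(series=[-0.0035, 0.002, 0, 0, -0.0035, 0.002, 0, 0, -0.007, 0.004, 0, 0, -0.0087, 0.005, 0, 0, -0.0087, 0.005, 0, 0])

```text
time_s: 8.87
tcp_pos: [0.5604, 0.0177, 0.1593]
eef_rot: [95.0, 90.0, 174.6]
contact_force: [1.0, 1.5, -0.7]
gripper_width: 0.0419
```

play_rows(series=[-0.0087, 0.005, 0, 0, -0.0087, 0.005, 0, 0, -0.0087, 0.005, 0, 0, -0.0087, 0.005, 0, 0, -0.0087, 0.005, 0, 0])

```text
time_s: 9.28
tcp_pos: [0.5358, 0.0222, 0.2029]
eef_rot: [-28.6, 90.0, 51.0]
contact_force: [0.3, 0.2, -2.3]
gripper_width: 0.0419
```

```bash
python3 - <<'E'
from h import *
plan([.578,.0125,.126],CY+90)
for n in("side",):
    c=capture(n)
    i=c["img"][60:260,180:340]; cv2.imwrite("pics/s9g.png",cv2.resize(i,None,fx=3,fy=3,interpolation=2)[:600])
E
```

```text
t 9.28 tcp [0.5358 0.0222 0.2029] toolx [ 0.  0. -1.] zhead 79.62 j [  23.3    7.3  -16.5   -0.   -66.2 -123.7] F [ 0.3  0.2 -2.3] w 0.0419
 spin 0.0004 then tool shift [ 0.0769 -0.0433 -0.002 ]  now-frame [ 0.0769 -0.0433 -0.002 ]
```

View pics/s9g.png

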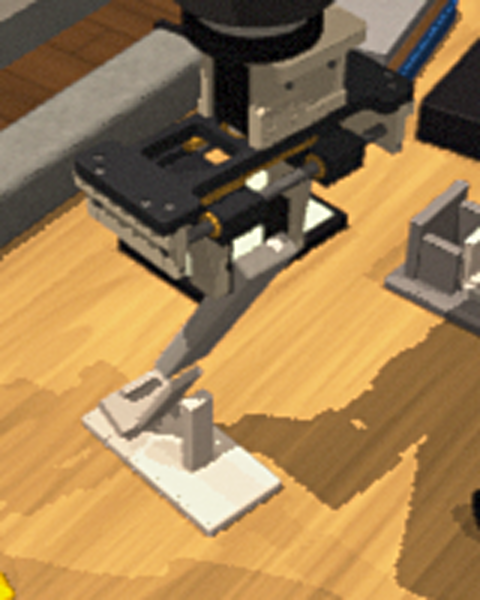

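```bash
python3 - <<'E'
from h import *
plan(dockpt(-.027,-.0007,.215),88.1)
E
```

```text
t 9.33 tcp [0.5359 0.0224 0.2047] toolx [ 0.002  0.001 -1.   ] zhead 79.63 j [  23.4    7.2  -16.4    0.   -66.3 -123.7] F [-0.3 -0.6 -0.7] w 0.0414
 spin -0.1478 then tool shift [-0.0106  0.0471 -0.3181]  now-frame [-1.060e-02 -3.000e-04 -3.216e-01]
```

play_rows(series=[-0.005, 0, 0, -0.03, -0.005, 0, 0, -0.03, -0.005, 0, 0, -0.03, -0.005, 0, 0, -0.03, 0, 0, 0, -0.028])

```text
time_s: 9.75
tcp_pos: [0.5367, 0.0222, 0.223]
eef_rot: [-77.7, 89.9, 10.5]
contact_force: [0.3, -0.1, -1.6]
gripper_width: 0.0418
```

play_rows(series=[0, 0.0032, -0.0212, 0, 0, 0.0032, -0.0212, 0, 0, 0.0032, -0.0212, 0, 0, 0.0032, -0.0212, 0, 0, 0.0032, -0.0212, 0])

```text
time_s: 10.17
tcp_pos: [0.5164, -0.0841, 0.2219]
eef_rot: [84.3, 90.0, 172.4]
contact_force: [-0.5, -0.4, -1.4]
gripper_width: 0.0419
```

play_rows(series=[0, 0.0032, -0.0212, 0, 0, 0.0032, -0.0212, 0, 0, 0.0032, -0.0212, 0, 0, 0.0032, -0.0212, 0, 0, 0.0032, -0.0212, 0])

```text
time_s: 10.58
tcp_pos: [0.4969, -0.1896, 0.2219]
eef_rot: [69.3, 90.0, 157.4]
contact_force: [0.0, -0.2, -1.7]
gripper_width: 0.0419
```

play_rows(series=[0, 0.0032, -0.0212, 0, 0, 0.0032, -0.0212, 0, 0, 0.0032, -0.0212, 0, 0, 0.0032, -0.0212, 0, 0, 0.0032, -0.0212, 0])

```text
time_s: 11.0
tcp_pos: [0.4773, -0.295, 0.2218]
eef_rot: [62.1, 90.0, 150.2]
contact_force: [1.0, 0.3, -2.7]
gripper_width: 0.0417
```

```bash
python3 - <<'E'
from h import *
plan(dockpt(-.024,-.0007,.170),88.1)
for n in("side",):
    c=capture(n)
    i=c["img"][30:210,270:430]; cv2.imwrite("pics/s10g.png",cv2.resize(i,None,fx=3,fy=3,interpolation=2)[:600])
E
```

```text
t 11.0 tcp [ 0.4773 -0.295   0.2218] toolx [-0.  0. -1.] zhead 88.1 j [-11.7   9.  -11.9  -0.  -69.1 -80.2] F [ 1.   0.3 -2.7] w 0.0417
 spin -0.0001 then tool shift [ 0.0518 -0.0039  0.001 ]  now-frame [ 0.0518 -0.0039  0.001 ]
```

View pics/s10g.png

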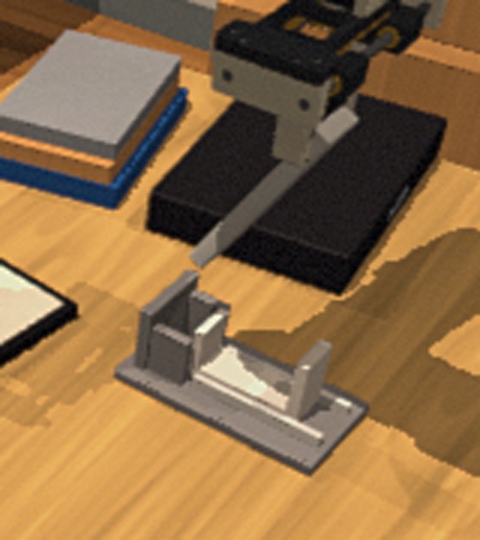

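```bash
cat >> h.py <<'E'
def onplane(c,u,v,yd):
    a=np.radians(DY);d=np.array([np.cos(a),np.sin(a),0]);n=np.array([-d[1],d[0],0]);o0=np.array([.5053,-.2942,0])
    o,r=ray(c,u,v); t=(yd-(o-o0)@n)/(r@n); p=o+t*r; return np.round(np.array([(p-o0)@d,p[2]])*1e3,1)
E
python3 - <<'E'
from h import *
c=capture("side"); cv2.imwrite("pics/side10.png",c["img"])
i=c["img"][60:130,325:400]; cv2.imwrite("pics/s10h.png",cv2.resize(i,None,fx=8,fy=8,interpolation=2))
E
```

```text
(no output)
```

View pics/s10h.png

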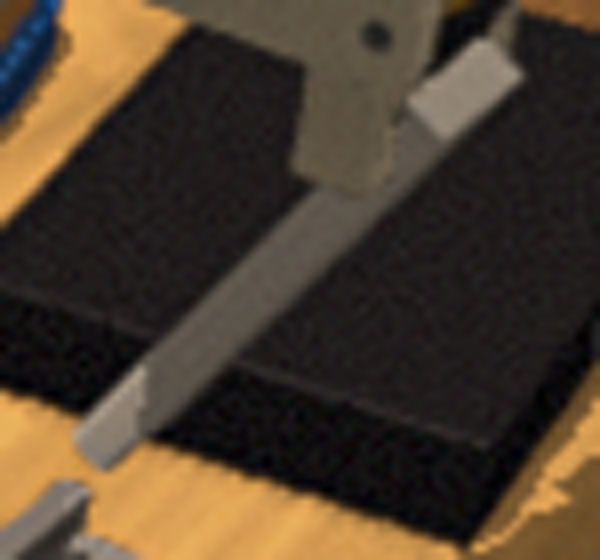

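```bash
python3 - <<'E'
from h import *
c=capture("side"); k=lambda u,v:(u/8+325-.44,v/8+60-.44)
f1=onplane(c,*k(77,437),.020);f2=onplane(c,*k(107,470),.020);t1=onplane(c,*k(408,100),.020);t2=onplane(c,*k(445,140),.020)
print(f1,f2,t1,t2); f=(f1+f2)/2;t=(t1+t2)/2;print(f,t,np.linalg.norm(t-f),np.degrees(np.arctan2(f[0]-t[0],t[1]-f[1])))
print(onplane(c,*k(295,172),.03),onplane(c,*k(385,193),.03))
s=get_state(); q=s["tcp_pos"]-np.array([.5053,-.2942,0]); print(q*1e3)
E
```

```text
[ 41.1 135.8] [ 29.7 129.3] [-38.1 277.2] [-50.3 270.3]
[ 35.4  132.55] [-44.2  273.75] 162.091332279058 29.4116680928941
[-15.6 251.9] [-41.5 256. ]
[-28.08284167  -0.93642872 221.5160622 ]
```

play_rows(series=[0.012, -0.001, 0, 0, 0.012, -0.001, 0, 0, 0.012, -0.001, 0, 0, 0.01, -0.001, 0, 0, 0.008, -0.001, 0, 0], squeeze=12)

```text
time_s: 11.57
tcp_pos: [0.4827, -0.2936, 0.1669]
eef_rot: [63.1, 90.0, 151.2]
contact_force: [0.5, -0.8, -1.8]
gripper_width: 0.0416
```

play_rows(series=[0.005, 0, 0, 0, 0.004, 0, 0, 0, 0.003, 0, 0, 0, 0, 0, 0, 0, 0, 0, 0, 0])

```text
time_s: 11.98
tcp_pos: [0.483, -0.2943, 0.1561]
eef_rot: [-119.4, 90.0, -31.3]
contact_force: [0.4, -0.7, -0.8]
gripper_width: 0.0418
```

```bash
python3 - <<'E'
from h import *
plan(dockpt(.052,-.0007,.160),88.1)
c=capture("side")
i=c["img"][80:180,300:400]; cv2.imwrite("pics/s11.png",cv2.resize(i,None,fx=6,fy=6,interpolation=2))
E
```

```text
t 11.98 tcp [ 0.483  -0.2943  0.1561] toolx [ 0. -0. -1.] zhead 88.1 j [-11.5  12.2 -16.9   0.  -60.9 -80.4] F [ 0.4 -0.7 -0.8] w 0.0418
 spin -0.0001 then tool shift [-0.0039 -0.0743  0.0002]  now-frame [-0.0039 -0.0743  0.0002]
```

View pics/s11.png

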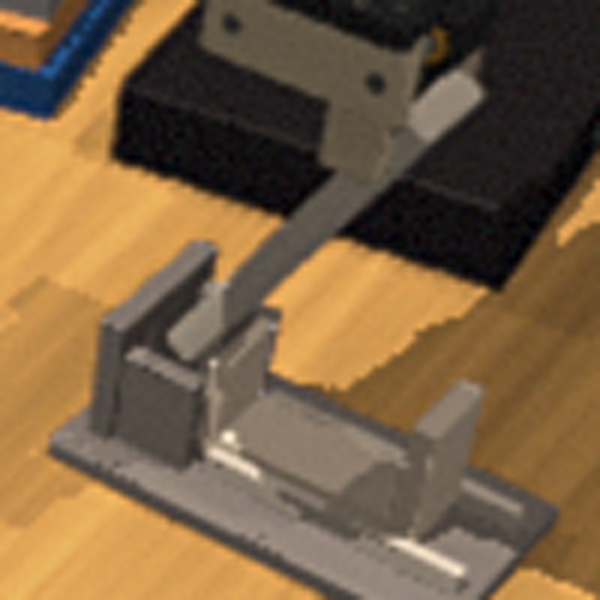

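play_rows(series=[0, -0.003, 0, 0, 0, -0.003, 0, 0, 0, -0.003, 0, 0, 0, -0.003, 0, 0, 0, -0.003, 0, 0])

```text
time_s: 12.45
tcp_pos: [0.4981, -0.2948, 0.1559]
eef_rot: [94.1, 90.0, -177.8]
contact_force: [-0.4, -0.3, -1.1]
gripper_width: 0.0416
```

play_rows(series=[0, -0.003, 0, 0, 0, -0.003, 0, 0, 0, -0.003, 0, 0, 0, -0.003, 0, 0, 0, -0.003, 0, 0])

```text
time_s: 12.87
tcp_pos: [0.5131, -0.2953, 0.1558]
eef_rot: [87.4, 90.0, 175.5]
contact_force: [-0.5, 0.2, -0.9]
gripper_width: 0.0419
```

```bash
python3 - <<'E'
from h import *
plan(dockpt(.052,-.0007,.160),88.1)
c=capture("side")
i=c["img"][80:180,300:400]; cv2.imwrite("pics/s12.png",cv2.resize(i,None,fx=6,fy=6,interpolation=2))
E
```

```text
t 12.87 tcp [ 0.5131 -0.2953  0.1558] toolx [-0.  0. -1.] zhead 88.1 j [-11.   14.6 -13.6   0.  -61.8 -80.9] F [-0.5  0.2 -0.9] w 0.0419
 spin -0.0001 then tool shift [-0.0042 -0.0442  0.0001]  now-frame [-0.0042 -0.0442  0.0001]
```

View pics/s12.png

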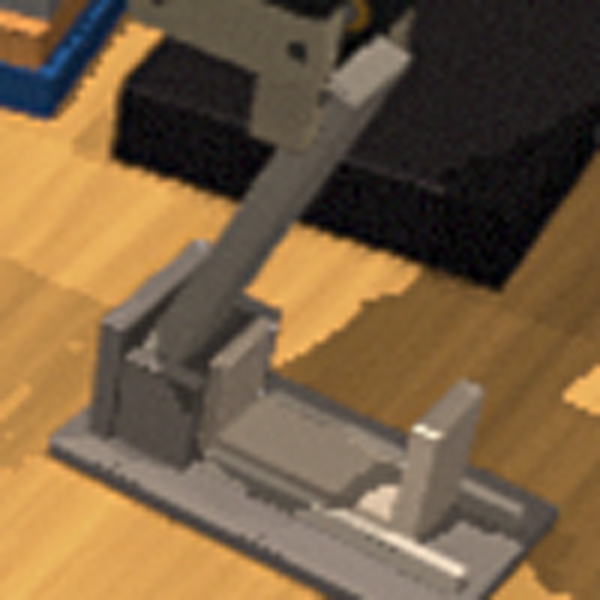

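play_rows(series=[0, -0.003, 0, 0, 0, -0.003, 0, 0, 0, -0.003, 0, 0, 0, -0.003, 0, 0, 0, -0.003, 0, 0])

```text
time_s: 13.33
tcp_pos: [0.5282, -0.2957, 0.1559]
eef_rot: [-98.3, 90.0, -10.2]
contact_force: [-1.4, -0.5, -1.3]
gripper_width: 0.0421
```

play_rows(series=[0, -0.003, 0, 0, 0, -0.003, 0, 0, 0, -0.003, 0, 0, 0, -0.003, 0, 0, 0, 0, 0, 0])

```text
time_s: 13.75
tcp_pos: [0.5404, -0.2962, 0.1558]
eef_rot: [-152.0, 90.0, -63.9]
contact_force: [-1.4, -0.4, -1.5]
gripper_width: 0.0417
```

```bash
python3 - <<'E'
from h import *
plan(dockpt(.052,-.0007,.160),88.1)
c=capture("side")
i=c["img"][60:180,290:390]; cv2.imwrite("pics/s13.png",cv2.resize(i,None,fx=5,fy=5,interpolation=2))
E
```

```text
t 13.75 tcp [ 0.5404 -0.2962  0.1558] toolx [ 0. -0. -1.] zhead 88.11 j [-10.6  16.8 -10.6   0.  -62.6 -81.3] F [-1.4 -0.4 -1.5] w 0.0417
 spin 0.0001 then tool shift [-0.0042 -0.0169  0.0001]  now-frame [-0.0042 -0.0169  0.0001]
```

View pics/s13.png

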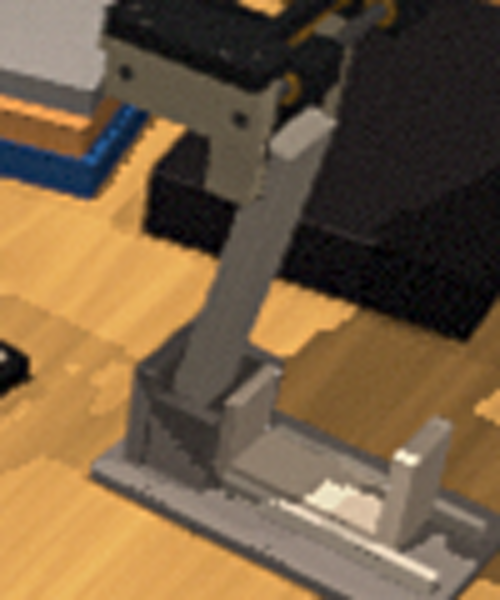

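```bash
python3 - <<'E'
from h import *
c=capture("side"); k=lambda u,v:(u/5+290-.4,v/5+60-.4)
for a,b in[((198,340),(240,205)),((240,380),(303,155)),((180,385),(240,205))]:
    p=onplane(c,*k(*a),.02);q=onplane(c,*k(*b),.02);print(p,q,np.degrees(np.arctan2(p[0]-q[0],q[1]-p[1])))
i=c["img"][70:150,310:370]; cv2.imwrite("pics/s13b.png",cv2.resize(i,None,fx=8,fy=7,interpolation=2))
E
```

```text
[48.9 92.9] [ 37.7 175. ] 7.768280257987058
[23.3 81.3] [ 11.  212.6] 5.3517696615115025
[55.1 62.1] [ 37.7 175. ] 8.761415714311475
```

View pics/s13b.png

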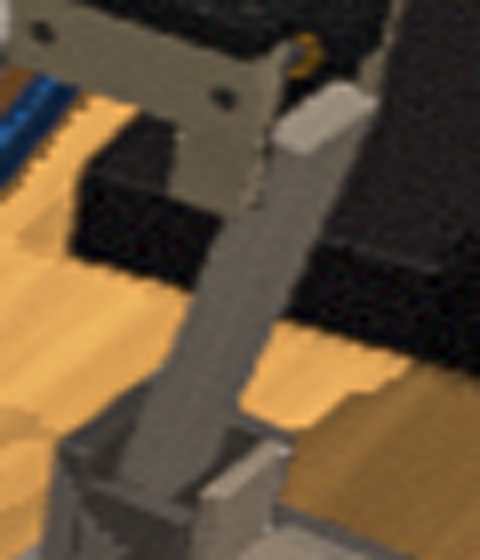

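play_rows(series=[0, -0.003, 0, 0, 0, -0.003, 0, 0, 0, -0.003, 0, 0, 0, -0.003, 0, 0, 0, 0, 0, 0])

```text
time_s: 14.27
tcp_pos: [0.5524, -0.2966, 0.1557]
eef_rot: [-177.9, 90.0, -89.8]
contact_force: [-0.5, -0.4, -1.5]
gripper_width: 0.0418
```

```bash
python3 - <<'E'
from h import *
plan(dockpt(.052,-.0007,.160),88.1)
c=capture("side"); cv2.imwrite("pics/side14.png",c["img"])
i=c["img"][65:155,300:370]; cv2.imwrite("pics/s14.png",cv2.resize(i,None,fx=6,fy=6,interpolation=2))
E
```

```text
t 14.27 tcp [ 0.5524 -0.2966  0.1557] toolx [ 0. -0. -1.] zhead 88.11 j [-10.4  17.8  -9.2   0.  -63.  -81.5] F [-0.5 -0.4 -1.5] w 0.0418
 spin 0.0001 then tool shift [-0.0043 -0.0048  0.0001]  now-frame [-0.0043 -0.0048  0.0001]
```

View pics/s14.png

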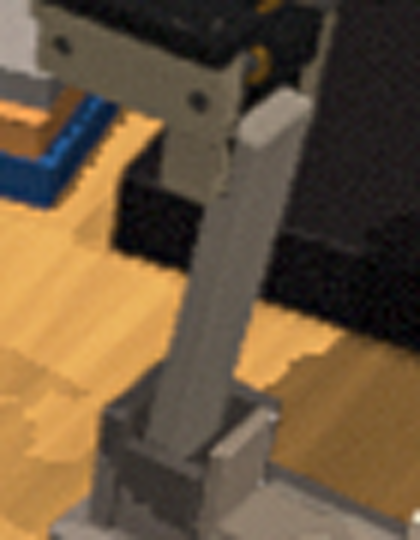

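```bash
cat > tilt.py <<'E'
from h import *
import sys
def tilt(c,k,L):
    for a,b,y in L:
        p=onplane(c,*k(*a),y);q=onplane(c,*k(*b),y);print(p,q,np.round(np.degrees(np.arctan2(p[0]-q[0],q[1]-p[1])),1))
E
python3 - <<'E'
from tilt import *
c=capture("side"); k=lambda u,v:(u/6+300-.42,v/6+65-.42)
tilt(c,k,[((158,410),(240,140),.0203),((190,300),(220,200),.0203),((265,280),(308,110),-.0217),((233,400),(308,110),-.0217)])
# vertical reference: cheek/wall vertical
E
```

```text
[55.6 73.6] [ 37.5 208.7] 7.6
[ 48.4 131.5] [ 42.  180.6] 7.4
[ 38.5 122.5] [ 32.7 203.2] 4.1
[43.8 59.4] [ 32.7 203.2] 4.4
```

```bash
cat >> tilt.py <<'E'
def auto(c,rows,l0,l1,r0,r1,w=4):
    """edges: approx column at rows[0] and rows[-1]"""
    g=cv2.GaussianBlur(c["img"],(3,3),0.6).astype(float); out=[]
    for (a,b,y) in((l0,l1,.0203),(r0,r1,-.0217)):
        P=[]
        for v in rows:
            u0=a+(b-a)*(v-rows[0])/(rows[-1]-rows[0]); us=np.arange(int(u0)-w,int(u0)+w+2)
            d=np.abs(np.diff(g[v,us[0]:us[-1]+1],axis=0)).sum(1); m=d.argmax()
            if 0<m<len(d)-1 and d[m]>12:
                o=(d[m-1]-d[m+1])/(2*(d[m-1]-2*d[m]+d[m+1])+1e-9)
                P.append((us[m]+.5+o,v))
        P=np.array(P,float)
        A=np.polyfit(P[:,1],P[:,0],1); r=P[:,0]-np.polyval(A,P[:,1]); P=P[np.abs(r)<1]; A=np.polyfit(P[:,1],P[:,0],1)
        p=onplane(c,np.polyval(A,rows[-1]),rows[-1],y); q=onplane(c,np.polyval(A,rows[0]),rows[0],y)
        print(len(P),"bottom",p,"top",q,"tilt",np.round(np.degrees(np.arctan2(p[0]-q[0],q[1]-p[1])),2))
E
python3 - <<'E'
from tilt import *
c=capture("side")
auto(c,range(98,128),334.5,327,349,341.5)
E
```

```text
25 bottom [56.6 91.1] top [ 47.2 178.1] tilt 6.17
29 bottom [45.4 71.9] top [ 34.9 161.7] tilt 6.67
```

play_rows(series=[0, -0.003, 0, 0, 0, -0.003, 0, 0, 0, -0.003, 0, 0, 0, -0.002, 0, 0, 0, 0, 0, 0])

```text
time_s: 14.83
tcp_pos: [0.5633, -0.2969, 0.1557]
eef_rot: [129.1, 90.0, -142.7]
contact_force: [0.2, 0.8, -1.0]
gripper_width: 0.042
```

```bash
python3 - <<'E'
from tilt import *
plan(dockpt(.052,-.0007,.160),88.1)
c=capture("side"); cv2.imwrite("pics/side15.png",c["img"])
i=c["img"][60:160,290:370]; cv2.imwrite("pics/s15.png",cv2.resize(i,None,fx=6,fy=6,interpolation=2))
E
```

```text
t 14.83 tcp [ 0.5633 -0.2969  0.1557] toolx [-0. -0. -1.] zhead 88.11 j [-10.3  18.7  -7.9   0.  -63.4 -81.6] F [ 0.2  0.8 -1. ] w 0.042
 spin 0.0001 then tool shift [-0.0043  0.006   0.0001]  now-frame [-0.0043  0.006   0.0001]
```

View pics/s15.png

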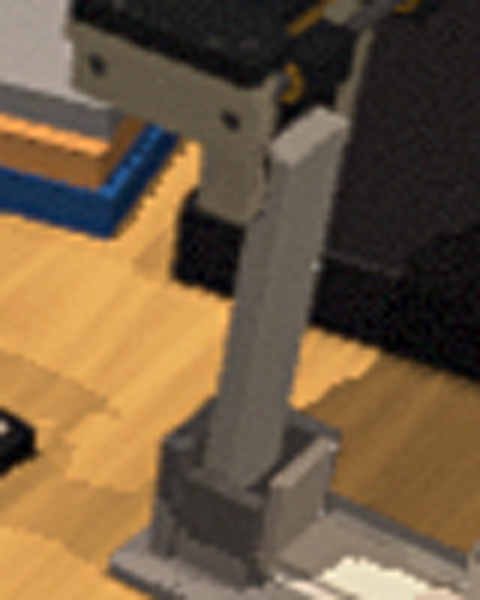

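```bash
python3 - <<'E'
from tilt import *
c=capture("side")
auto(c,range(97,128),290+250/6,290+217/6,290+335/6,290+300/6)
E
```

```text
28 bottom [59.7 89.6] top [ 56.9 176.7] tilt 1.84
29 bottom [47.4 70.9] top [ 43.5 160.8] tilt 2.48
```

play_rows(series=[0, -0.002, 0, 0, 0, -0.002, 0, 0, 0, -0.001, 0, 0, 0, 0, 0, 0, 0, 0, 0, 0])

```text
time_s: 15.35
tcp_pos: [0.5679, -0.2971, 0.1558]
eef_rot: [-8.5, 90.0, 79.6]
contact_force: [-0.4, -0.1, -0.4]
gripper_width: 0.0421
```

```bash
python3 - <<'E'
from tilt import *
plan(dockpt(.052,-.0007,.160),88.1)
c=capture("side"); cv2.imwrite("pics/side16.png",c["img"])
auto(c,range(97,128),332.5,327.5,347,342)
i=c["img"][60:160,290:370]; cv2.imwrite("pics/s16.png",cv2.resize(i,None,fx=6,fy=6,interpolation=2))
E
```

```text
t 15.35 tcp [ 0.5679 -0.2971  0.1558] toolx [ 0.  0. -1.] zhead 88.1 j [-10.2  19.   -7.4  -0.  -63.6 -81.7] F [-0.4 -0.1 -0.4] w 0.0421
 spin 0.0 then tool shift [-0.0042  0.0106  0.0001]  now-frame [-0.0042  0.0106  0.0001]
17 bottom [61.3 88.8] top [ 60.5 175.1] tilt 0.53
5 bottom [36.9 76. ] top [ 37.3 163.4] tilt -0.26
```

View pics/s16.png

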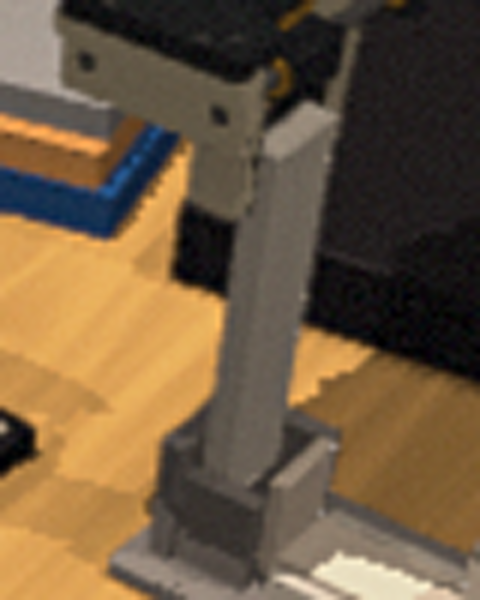

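```bash
python3 - <<'E'
from tilt import *
c=capture("side")
auto(c,range(100,126),290+241/6,290+219/6,290+319/6,290+298/6,3)
E
```

```text
25 bottom [61.1 94.9] top [ 60.8 166.8] tilt 0.24
23 bottom [48.4 76.6] top [ 47.  150.9] tilt 1.08
```

```bash
python3 - <<'E'
from tilt import *
c=capture("side")
k=lambda u,v:(u/6+290-.42,v/6+60-.42)
print(onplane(c,*k(263,150),.0203),onplane(c,*k(277,161),.0203),onplane(c,*k(333,118),-.0217))
E
```

```text
[ 54.  210.6] [ 47.5 208.5] [ 48.7 206.4]
```

play_rows(series=[0, 0.0007, 0, 0, 0.004, 0, 0, 0, 0.005, 0, 0, 0, 0.004, 0, 0, 0, 0.003, 0, 0, 0])

```text
time_s: 15.92
tcp_pos: [0.5669, -0.2969, 0.139]
eef_rot: [65.7, 90.0, 153.7]
contact_force: [0.5, -0.0, -1.3]
gripper_width: 0.0417
```

play_rows(series=[0.001, 0, 0, 0, 0.001, 0, 0, 0, 0.001, 0, 0, 0, 0, 0, 0, 0, 0, 0, 0, 0])

```text
time_s: 16.33
tcp_pos: [0.5672, -0.2971, 0.1369]
eef_rot: [-101.8, 90.0, -13.7]
contact_force: [0.9, 0.0, -2.0]
gripper_width: 0.042
```

```bash
python3 - <<'E'
from tilt import *
plan(dockpt(.052,-.0007,.160),88.1)
c=capture("side"); cv2.imwrite("pics/side17.png",c["img"])
i=c["img"][60:160,290:370]; cv2.imwrite("pics/s17.png",cv2.resize(i,None,fx=6,fy=6,interpolation=2))
E
```

```text
t 16.33 tcp [ 0.5672 -0.2971  0.1369] toolx [ 0. -0. -1.] zhead 88.1 j [-10.2  19.8  -8.8   0.  -61.4 -81.7] F [ 0.9  0.  -2. ] w 0.042
 spin -0.0 then tool shift [-0.0231  0.0099  0.0001]  now-frame [-0.0231  0.0099  0.0001]
```

View pics/s17.png

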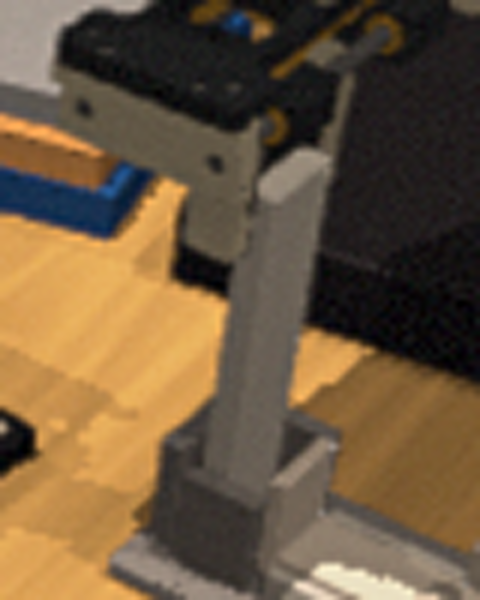

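Descended 19 mm without contact; feel for the floor now.

play_rows(series=[0.0005, 0, 0, 0, 0.0005, 0, 0, 0, 0.0005, 0, 0, 0, 0.0005, 0, 0, 0, 0, 0, 0, 0])

```text
time_s: 16.8
tcp_pos: [0.5671, -0.297, 0.1347]
eef_rot: [55.1, 90.0, 143.2]
contact_force: [-0.6, 0.5, -1.3]
gripper_width: 0.0419
```

play_rows(series=[0.0005, 0, 0, 0, 0.0005, 0, 0, 0, 0.0005, 0, 0, 0, 0, 0, 0, 0, 0, 0, 0, 0])

```text
time_s: 17.22
tcp_pos: [0.5671, -0.297, 0.1333]
eef_rot: [87.9, 90.0, 176.0]
contact_force: [0.7, -0.4, -1.3]
gripper_width: 0.042
```

play_rows(series=[0.0005, 0, 0, 0, 0.0005, 0, 0, 0, 0, 0, 0, 0, 0, 0, 0, 0, 0, 0, 0, 0])

```text
time_s: 17.63
tcp_pos: [0.5671, -0.2971, 0.1324]
eef_rot: [-133.5, 90.0, -45.4]
contact_force: [-0.2, -0.3, -1.6]
gripper_width: 0.0419
```

play_rows(series=[0.0005, 0, 0, 0, 0.0005, 0, 0, 0, 0.0005, 0, 0, 0, 0, 0, 0, 0, 0, 0, 0, 0])

```text
time_s: 18.05
tcp_pos: [0.5671, -0.297, 0.1308]
eef_rot: [75.3, 90.0, 163.4]
contact_force: [0.4, 0.8, -1.2]
gripper_width: 0.0414
```

play_rows(series=[0.0005, 0, 0, 0, 0.0005, 0, 0, 0, 0, 0, 0, 0, 0, 0, 0, 0, 0, 0, 0, 0])

```text
time_s: 18.47
tcp_pos: [0.5671, -0.2971, 0.1298]
eef_rot: [101.6, 90.0, -170.3]
contact_force: [-0.3, -0.2, -2.6]
gripper_width: 0.0415
```

play_rows(series=[0.0005, 0, 0, 0, 0.0005, 0, 0, 0, 0, 0, 0, 0, 0, 0, 0, 0, 0, 0, 0, 0])

```text
time_s: 18.88
tcp_pos: [0.5671, -0.297, 0.1288]
eef_rot: [20.2, 90.0, 108.3]
contact_force: [-0.4, 0.6, -2.5]
gripper_width: 0.042
```

```bash
python3 - <<'E'
from tilt import *
plan(dockpt(.052,-.0007,.160),88.1)
c=capture("side"); cv2.imwrite("pics/side18.png",c["img"])
i=c["img"][60:160,290:370]; cv2.imwrite("pics/s18.png",cv2.resize(i,None,fx=6,fy=6,interpolation=2))
E
```

```text
t 18.88 tcp [ 0.5671 -0.297   0.1288] toolx [-0.  0. -1.] zhead 88.1 j [-10.2  20.2  -9.4  -0.  -60.4 -81.7] F [-0.4  0.6 -2.5] w 0.042
 spin -0.0 then tool shift [-0.0312  0.0099  0.0001]  now-frame [-0.0312  0.0099  0.0001]
```

View pics/s18.png

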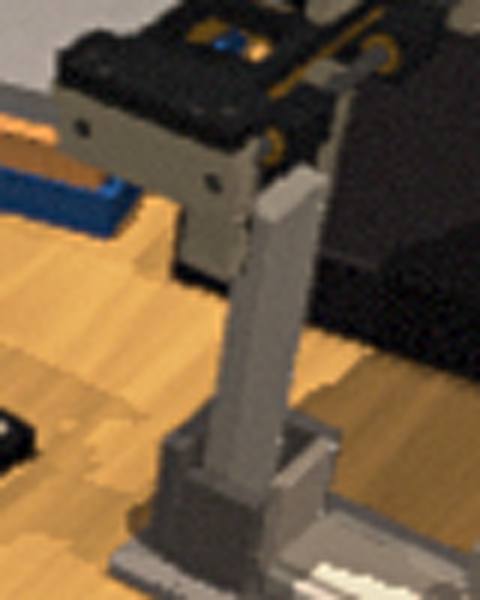

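```bash
python3 - <<'E'
from tilt import *
c=capture("side")
k=lambda u,v:(u/6+290-.42,v/6+60-.42)
print(onplane(c,*k(258,212),.0203),onplane(c,*k(276,228),.0203),onplane(c,*k(325,182),-.0217))
E
```

```text
[ 52.3 184.2] [ 43.8 180.7] [ 47.7 178.4]
```

play_rows(series=[0.0005, 0, 0, 0, 0.0005, 0, 0, 0, 0, 0, 0, 0, 0, 0, 0, 0, 0, 0, 0, 0])

```text
time_s: 19.4
tcp_pos: [0.5671, -0.2971, 0.1279]
eef_rot: [-118.2, 90.0, -30.1]
contact_force: [0.3, -0.2, -1.4]
gripper_width: 0.0419
```

play_rows(series=[0.0005, 0, 0, 0, 0.0005, 0, 0, 0, 0, 0, 0, 0, 0, 0, 0, 0, 0, 0, 0, 0])

```text
time_s: 19.82
tcp_pos: [0.5677, -0.2972, 0.1278]
eef_rot: [-110.8, 89.9, -22.7]
contact_force: [-0.3, 1.7, 5.3]
gripper_width: 0.0417
```

play_rows(series=[-0.0005, 0, 0, 0, 0, 0, 0, 0, 0, 0, 0, 0, 0, 0, 0, 0, 0, 0, 0, 0], squeeze=4)

```text
time_s: 20.23
tcp_pos: [0.5675, -0.2972, 0.1278]
eef_rot: [-113.5, 89.9, -25.4]
contact_force: [-0.3, 0.2, 5.9]
gripper_width: 0.0419
```

play_rows(series=[0, 0, 0, 0, 0, 0, 0, 0, 0, 0, 0, 0, 0, 0, 0, 0, 0, 0, 0, 0], jaw=75)

```text
time_s: 20.65
tcp_pos: [0.5668, -0.297, 0.127]
eef_rot: [74.2, 90.0, 162.3]
contact_force: [-0.0, -0.3, -0.1]
gripper_width: 0.0648
```

```bash
python3 - <<'E'
from tilt import *
plan(dockpt(.052,-.0007,.25),88.1)
c=capture("side"); cv2.imwrite("pics/side19.png",c["img"])
i=c["img"][60:160,290:370]; cv2.imwrite("pics/s19.png",cv2.resize(i,None,fx=6,fy=6,interpolation=2))
auto(c,range(104,128),290+238/6,290+219/6,290+315/6,290+296/6,3)
E
```

```text
t 20.65 tcp [ 0.5668 -0.297   0.127 ] toolx [-0.001  0.    -1.   ] zhead 88.09 j [-10.2  20.3  -9.5  -0.  -60.2 -81.7] F [-0.  -0.3 -0.1] w 0.0648
 spin -0.0002 then tool shift [-1.23e-01  9.70e-03  1.00e-04]  now-frame [-1.23e-01  9.70e-03  1.00e-04]
20 bottom [61.5 88.7] top [ 61.5 155.5] tilt 0.0
23 bottom [48.9 70.2] top [ 47.8 139.2] tilt 0.91
```

View pics/s19.png

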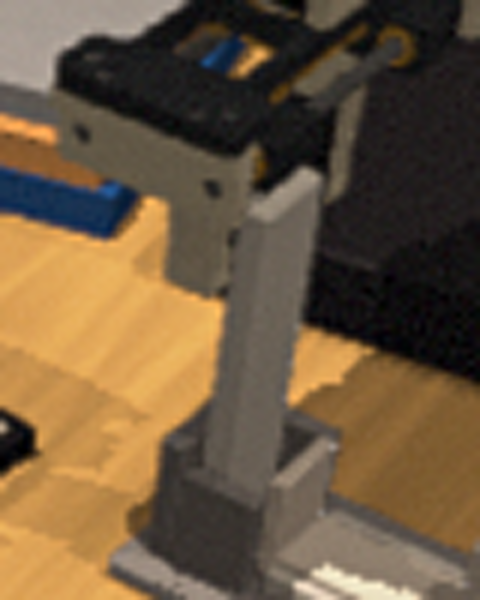

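play_rows(series=[-0.012, 0, 0, 0, -0.028, 0, 0, 0, -0.028, 0, 0, 0, -0.028, 0, 0, 0, -0.028, 0, 0, 0])

```text
time_s: 21.12
tcp_pos: [0.567, -0.2971, 0.2539]
eef_rot: [-119.0, 90.0, -30.9]
contact_force: [0.9, 0.4, -0.3]
gripper_width: 0.0658
```

```bash
python3 - <<'E'
from tilt import *
plan(dockpt(-.096,-.0007,.25),88.1)
E
```

```text
t 21.12 tcp [ 0.567  -0.2971  0.2539] toolx [ 0.001 -0.    -1.   ] zhead 88.1 j [-10.2  15.6   0.8   0.  -75.1 -81.7] F [ 0.9  0.4 -0.3] w 0.0658
 spin 0.0 then tool shift [0.0037 0.1577 0.0002]  now-frame [0.0037 0.1577 0.0002]
```

play_rows(series=[0, 0.0316, 0, 0, 0, 0.0316, 0, 0, 0, 0.0316, 0, 0, 0, 0.0316, 0, 0, 0, 0.0316, 0, 0], jaw=0, squeeze=20)

```text
time_s: 21.53
tcp_pos: [0.4077, -0.2917, 0.2523]
eef_rot: [-112.2, 89.9, -24.1]
contact_force: [-0.4, -0.1, 1.2]
gripper_width: 0.0377
```

play_rows(series=[0.02, 0, 0, 0, 0.02, 0, 0, 0, 0.02, 0, 0, 0, 0.02, 0, 0, 0, 0.02, 0, 0, 0])

```text
time_s: 21.95
tcp_pos: [0.4094, -0.292, 0.1518]
eef_rot: [-105.8, 89.9, -17.7]
contact_force: [1.0, 0.0, -0.7]
gripper_width: 0.0048
```

```bash
python3 - <<'E'
from tilt import *
plan(dockpt(-.096,-.0007,.036),88.1)
c=capture("side"); cv2.imwrite("pics/side20.png",c["img"])
i=c["img"][60:200,290:430]; cv2.imwrite("pics/s20.png",cv2.resize(i,None,fx=4,fy=4,interpolation=2))
E
```

```text
t 21.95 tcp [ 0.4094 -0.292   0.1518] toolx [ 0.002 -0.001 -1.   ] zhead 88.1 j [-13.1   6.4 -24.7   0.  -58.8 -78.8] F [ 1.   0.  -0.7] w 0.0048
 spin -0.0 then tool shift [0.1158 0.0003 0.0003]  now-frame [0.1158 0.0003 0.0003]
```

View pics/s20.png

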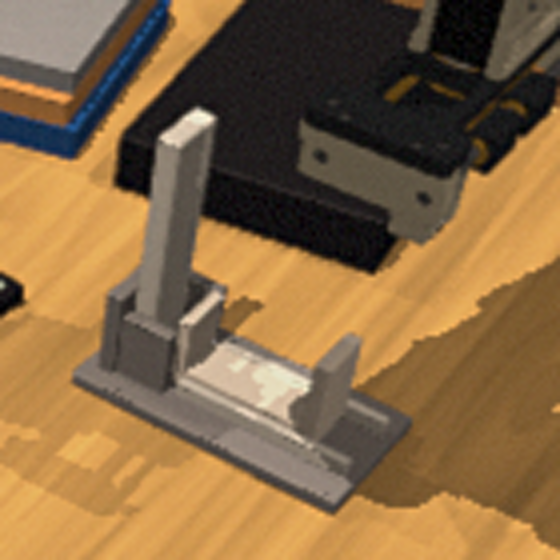

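play_rows(series=[0.023, 0, 0, 0, 0.023, 0, 0, 0, 0.023, 0, 0, 0, 0.023, 0, 0, 0, 0.022, 0, 0, 0])

```text
time_s: 22.42
tcp_pos: [0.4099, -0.2921, 0.0377]
eef_rot: [-110.7, 89.9, -22.6]
contact_force: [0.4, -0.3, 0.1]
gripper_width: 0.0006
```

play_rows(series=[0, -0.002, 0, 0, 0, -0.002, 0, 0, 0, -0.002, 0, 0, 0, -0.002, 0, 0, 0, 0, 0, 0])

```text
time_s: 22.83
tcp_pos: [0.4189, -0.2924, 0.039]
eef_rot: [-106.0, 89.8, -17.9]
contact_force: [0.8, 0.8, -0.4]
gripper_width: 0.0003
```

```bash
python3 - <<'E'
from tilt import *
plan(dockpt(-.070,-.0007,.036),88.1)
c=capture("side"); cv2.imwrite("pics/side21.png",c["img"])
i=c["img"][60:200,290:430]; cv2.imwrite("pics/s21.png",cv2.resize(i,None,fx=4,fy=4,interpolation=2))
E
```

```text
t 22.83 tcp [ 0.4189 -0.2924  0.039 ] toolx [ 0.003 -0.001 -1.   ] zhead 88.12 j [-12.9  14.7 -31.7   0.  -43.4 -79. ] F [ 0.8  0.8 -0.4] w 0.0003
 spin 0.0004 then tool shift [ 0.003  -0.0164  0.0004]  now-frame [ 0.003  -0.0164  0.0004]
```

View pics/s21.png

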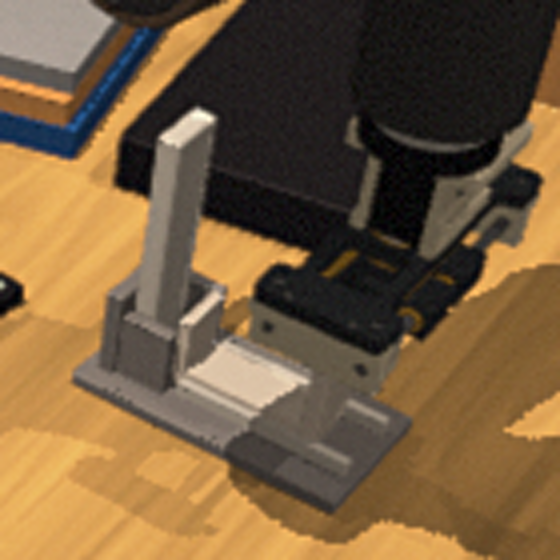

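play_rows(series=[0, -0.0015, 0, 0, 0, -0.0015, 0, 0, 0, -0.0015, 0, 0, 0, -0.0015, 0, 0, 0, -0.0015, 0, 0])

```text
time_s: 23.3
tcp_pos: [0.4239, -0.2922, 0.0372]
eef_rot: [80.5, 89.9, 168.6]
contact_force: [-3.6, 0.3, 2.3]
gripper_width: 0.0002
```

play_rows(series=[0, -0.001, 0, 0, 0, -0.001, 0, 0, 0, -0.001, 0, 0, 0, -0.001, 0, 0, 0, -0.001, 0, 0])

```text
time_s: 23.72
tcp_pos: [0.4296, -0.2924, 0.0372]
eef_rot: [67.0, 90.0, 155.1]
contact_force: [-2.6, 0.5, 1.2]
gripper_width: 0.0004
```

```bash
python3 - <<'E'
from tilt import *
plan(dockpt(-.070,-.0007,.036),88.1)
c=capture("side"); cv2.imwrite("pics/side22.png",c["img"])
i=c["img"][60:200,290:430]; cv2.imwrite("pics/s22.png",cv2.resize(i,None,fx=4,fy=4,interpolation=2))
E
```

```text
t 23.72 tcp [ 0.4296 -0.2924  0.0372] toolx [-0.  0. -1.] zhead 88.09 j [-12.6  15.7 -30.6  -0.  -43.7 -79.3] F [-2.6  0.5  1.2] w 0.0004
 spin -0.0001 then tool shift [ 0.0012 -0.0057 -0.    ]  now-frame [ 0.0012 -0.0057 -0.    ]
```

View pics/s22.png

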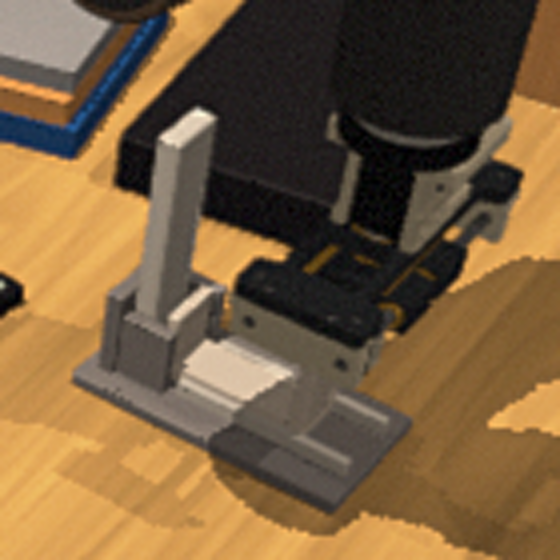

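play_rows(series=[0, -0.0008, 0, 0, 0, -0.0008, 0, 0, 0, -0.0008, 0, 0, 0, -0.0008, 0, 0, 0, -0.0008, 0, 0])

```text
time_s: 24.18
tcp_pos: [0.4337, -0.2925, 0.0373]
eef_rot: [56.2, 90.0, 144.3]
contact_force: [-3.2, 0.7, 0.9]
gripper_width: 0.0003
```

play_rows(series=[0, -0.0005, 0, 0, 0, -0.0005, 0, 0, 0, -0.0005, 0, 0, 0, -0.0005, 0, 0, 0, 0, 0, 0])

```text
time_s: 24.6
tcp_pos: [0.4357, -0.2926, 0.0373]
eef_rot: [6.9, 90.0, 95.0]
contact_force: [-2.1, 0.6, -1.2]
gripper_width: 0.0006
```

play_rows(series=[0, -0.0005, 0, 0, 0, -0.0005, 0, 0, 0, -0.0005, 0, 0, 0, 0, 0, 0, 0, 0, 0, 0])

```text
time_s: 25.02
tcp_pos: [0.4372, -0.2927, 0.0373]
eef_rot: [16.1, 90.0, 104.2]
contact_force: [-2.7, 1.4, -0.2]
gripper_width: 0.0006
```

play_rows(series=[0, -0.0005, 0, 0, 0, -0.0005, 0, 0, 0, 0, 0, 0, 0, 0, 0, 0, 0, 0, 0, 0])

```text
time_s: 25.43
tcp_pos: [0.4373, -0.2927, 0.0372]
eef_rot: [79.0, 89.9, 167.1]
contact_force: [-6.2, 1.8, 2.0]
gripper_width: 0.0003
```

```bash
python3 - <<'E'
from tilt import *
plan(dockpt(-.070,-.0007,.036),88.1)
c=capture("side"); cv2.imwrite("pics/side23.png",c["img"])
i=c["img"][80:170,300:390]; cv2.imwrite("pics/s23.png",cv2.resize(i,None,fx=6,fy=6,interpolation=2))
E
```

```text
t 25.43 tcp [ 0.4373 -0.2927  0.0372] toolx [-0.001  0.    -1.   ] zhead 88.08 j [-12.4  16.3 -29.7  -0.  -44.1 -79.5] F [-6.2  1.8  2. ] w 0.0003
 spin -0.0003 then tool shift [0.0013 0.002  0.    ]  now-frame [0.0013 0.002  0.    ]
```

View pics/s23.png

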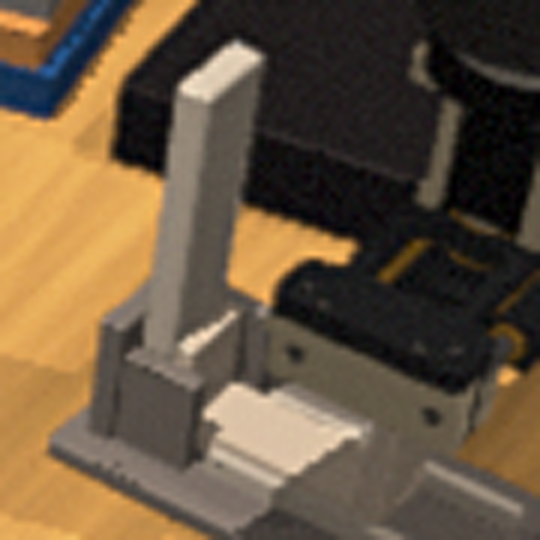

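play_rows(series=[0, -0.0005, 0, 0, 0, -0.0005, 0, 0, 0, 0, 0, 0, 0, 0, 0, 0, 0, 0, 0, 0])

```text
time_s: 25.9
tcp_pos: [0.4373, -0.2926, 0.0372]
eef_rot: [81.2, 89.8, 169.3]
contact_force: [-7.1, 1.5, 3.9]
gripper_width: 0.0003
```

play_rows(series=[0, -0.0005, 0, 0, 0, -0.0005, 0, 0, 0, 0, 0, 0, 0, 0, 0, 0, 0, 0, 0, 0])

```text
time_s: 26.32
tcp_pos: [0.4373, -0.2926, 0.0372]
eef_rot: [81.6, 89.7, 169.7]
contact_force: [-10.7, 1.6, 8.0]
gripper_width: 0.0003
```

Jaw is firm against the remote. Back off slowly along -x, then up and clear.

play_rows(series=[0, 0.001, 0, 0, 0, 0.001, 0, 0, 0, 0.003, 0, 0, 0, 0.005, 0, 0, 0, 0.006, 0, 0])

```text
time_s: 26.73
tcp_pos: [0.4252, -0.2926, 0.0378]
eef_rot: [-107.6, 89.9, -19.5]
contact_force: [-0.8, -0.4, -0.2]
gripper_width: 0.0005
```

play_rows(series=[-0.02, 0, 0, 0, -0.03, 0, 0, 0, -0.04, 0, 0, 0, -0.04, 0, 0, 0, -0.04, 0, 0, 0])

```text
time_s: 27.15
tcp_pos: [0.4239, -0.2924, 0.2096]
eef_rot: [-111.1, 89.9, -23.0]
contact_force: [1.6, -0.9, -0.6]
gripper_width: 0.0004
```

play_rows(series=[0, 0, -0.03, 0, 0, 0, -0.03, 0, 0, 0, -0.03, 0, 0, 0, -0.03, 0, 0, 0, -0.03, 0])

```text
time_s: 27.57
tcp_pos: [0.4192, -0.4438, 0.2079]
eef_rot: [-120.0, 89.9, -31.8]
contact_force: [0.9, 0.5, 1.0]
gripper_width: 0.0008
```

play_rows(series=[0, 0, -0.03, 0, 0, 0, -0.03, 0, 0, 0, -0.03, 0, 0, 0, -0.03, 0, 0, 0, 0, 0])

```text
time_s: 27.98
tcp_pos: [0.4142, -0.5666, 0.2061]
eef_rot: [137.8, 89.9, -134.3]
contact_force: [-0.8, 2.0, -0.5]
gripper_width: 0.0007
```

```bash
python3 - <<'E'
from tilt import *
plan(dockpt(-.070,-.0007,.036),88.1)
c=capture("side"); cv2.imwrite("pics/side24.png",c["img"])
auto(c,range(100,128),300+175/6,300+155/6,300+252/6,300+230/6,3)
t=capture("top"); cv2.imwrite("pics/top24.png",t["img"])
i=t["img"][160:260,345:415]; cv2.imwrite("pics/td24.png",cv2.resize(i,None,fx=6,fy=6,interpolation=2))
E
```

```text
t 27.98 tcp [ 0.4142 -0.5666  0.2061] toolx [-0.001 -0.001 -1.   ] zhead 87.95 j [-37.9  22.8   5.    0.1 -72.2 -54.1] F [-0.8  2.  -0.5] w 0.0007
 spin -0.0027 then tool shift [ 0.1698 -0.0121  0.2747]  now-frame [ 0.1698 -0.0114  0.2747]
26 bottom [62.1 88.4] top [ 61.8 166.4] tilt 0.22
28 bottom [48.7 70.3] top [ 48.1 150.4] tilt 0.43
```

View pics/side24.png

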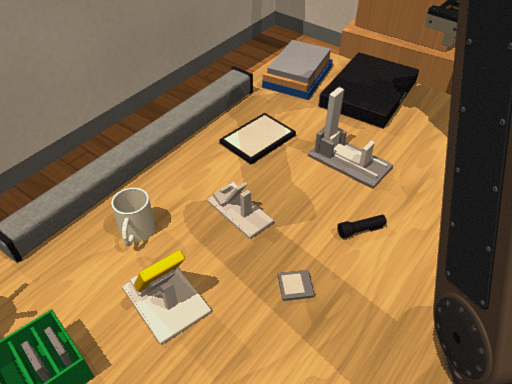

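View pics/td24.png

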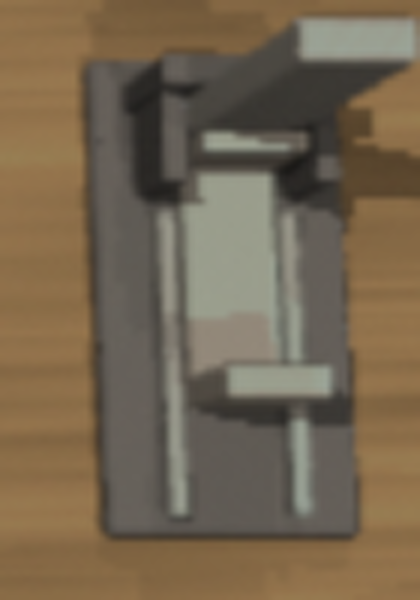

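play_rows(series=[0, 0, 0, 0, 0, 0, 0, 0, 0, 0, 0, 0, 0, 0, 0, 0, 0, 0, 0, 0])

```text
time_s: 28.5
tcp_pos: [0.4156, -0.5616, 0.2079]
eef_rot: [-124.6, 90.0, -36.4]
contact_force: [0.7, -0.5, -0.1]
gripper_width: 0.0004
```

```bash
python3 -c "
from plant import *
print(get_state()['qd'].round(2)); print(close_job())"
```

```text
[-0.21  0.2   0.15  0.09 -0.02  0.03]
the job is handed in; nothing more can be done
None
```

The remote is in the clamp dock, standing on its foot against the back wall with the jaw closed on it, and I handed the job in at 28.5 s.

**What I did:**
- Pushed the jaw fully open to its stop, which took about 3.5 N.
- Lifted the remote out of the cradle along its own axis.
- Turned it upright in the grip by easing its foot against the dock's back wall, because the tool could only point down.
- Lowered it in half-millimetre steps until the floor pushed back. The reading was about 6 N, after which I released it.
- Pushed the jaw tab until it stopped against the remote and the force rose to about 11 N, then backed off and moved the arm well clear.

**Last checks:**
- **Remote:** it leans 0.2–0.4° from vertical in the side view.
- **Jaw:** the tab moved about 15.5 mm from fully open by the pictures and about 16 mm by the arm, which matches the 16 mm expected.
- **Other things:** the console, mug, game case, cartridge and torch look unmoved.

**What disagreed:**
- The fingertips looked about 20–25 mm higher in the side view than the reported tool position, so I gripped nearer the remote's top than planned. The grip held.
- The back-wall face showed 1–2 mm past its nominal position, which is within the camera calibration error.

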